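# Rehang the lift-off guard door of a tube reader bay

### The job

The tube reader bay has been cleaned: take its lift-off guard door out of the storage sleeve, stand it upright in the open slotted stand and let go so that you can grip it afresh near its hinge edge, then hang it back on the bay. Lower it gently under control, not dropped, so that both hinge sockets go over the two upright pintles at once and the door sits fully home on both brackets, shut behind the front sill. Leave the tube rack, the bottle and the two cups where they are.

Things in the scene. Friction and masses are not known exactly. Their poses are not given: they have to be found in the camera images.
- door_center (a point): Guard door: grey metal panel with dark louvre stripes, 146 wide (its x), 8 thick (y), 110 high (z), 0.2 to 0.37 kg. The point is half-way up, mid-thickness; from it the panel runs x = -66 to +80, z = -55 to +55 mm. Its -x edge carries two vertical hinge tubes on one axis at x = -80 mm. It starts upright in the sleeve, leaning up to 3 degrees.
- socket_lower (a point): Centre of the lower mouth of the door's lower hinge tube (outside diameter 16, bore 10, 22 mm long, open at both ends), 50 mm below and 80 mm to the -x side of door_center; axes as the door's.
- socket_upper (a point): Centre of the lower mouth of the door's upper hinge tube, of the same size, 73 mm above the lower one; axes as the door's. In the sleeve the hinge edge is the one nearer the robot (door x points away from it, within 0.35 rad).
- sleeve: White storage sleeve on a steel foot, fixed. Origin: underside, below the stored door's centre within 3 mm; axes as the door's. The door stands on its floor 6 mm up. Tall cheeks (136 mm high) enclose the door's hinge half, x = -105 to +18 mm, so fingers fit round its top edge only at x = 30 to 75. Low cheeks 46 mm high guide the bottom. The door lifts straight up, 140 mm to come clear.
- stand: Open grey slotted stand on a steel foot 160 x 80 mm, fixed; origin at the underside below the slot's middle. The slot runs along its x from -60 to +60 mm, is 12 mm wide, its mouth flared to about 24 mm at 71 mm height. The door stands in it along x with door_center over the origin (hinge tubes just beyond the slot's end) and may lean up to 6 degrees once let go.
- slot (a point): Middle of the slot's floor in the stand, 6 mm above the table: the standing door's lower edge is at this height, its centre point 55 mm above it. The stand's x points away from the robot, within 0.35 rad; the door may stand either way round.
- bay: Tube reader bay, fixed: grey base plate 8 mm thick (x -123 to +102, y -70 to +75 mm), hinge post 104 mm high at x = -114 to -100, y = -30, white hood over its +x half with a back wall (y 69 to 75) and an end wall (x 94 to 100, y 0 to 75). Origin at the underside. Its front (-y) is open. The hung door lies along its x, hinge edge at -x, free end at +x under the hood.
- home (a point): Where door_center is when the door is hung: x = 0, y = -30, z = 66 mm of the bay; axes as the bay's and the hung door's. The hinge end of the bay looks away from the robot (its x points towards the robot, within 0.3 rad).
- hood (a point): Middle of the hood's underside, 169 mm above the table. The hood is 88 (x) x 135 (y) x 34 mm high. It leaves no room for a gripper on the free half of the door: hold it about 50 mm to the hinge side of door_center. Lower the door in front of the hood (its y 50 mm or more short of home), bring it in under the hood with its lower edge 36 to 54 mm above the table, then lower it.
- sill (a point): Middle of the top of the front sill, 33 mm above the table: a steel strip 150 long (x), 5 thick. A rib of the same size is parallel to it, 23 mm further in (+y). The door goes down midway between them, in an 18 mm gap, so only when parallel to x.
- pintle_lower (a point): Foot of the lower pintle on its bracket, 16 mm above the table: an upright pin of diameter 7, 18 mm long, its last 5 mm tapered. Home: socket_lower lies here. Each bracket is 6 mm thick, 12 wide, and reaches the post in -x.
- pintle_upper (a point): Foot of the upper pintle, the same pin 73 mm straight above the lower one (89 mm above the table). Home: socket_upper lies here.
- rack_center (a point): Bystander inside the bay, under the hood behind the door: white tube rack with six purple-capped tubes, 58 x 40 x 75 mm; the point is its centre.
- bottle_center (a point): Bystander just beyond the free end (+x) of the sleeve: white bottle, diameter 54, height 125 mm; the point is its centre.
- tall_cup_center (a point): Bystander just beyond the +x end of the stand: clear specimen cup with red lid, diameter 56, height 85 mm; the point is its centre.
- short_cup_center (a point): Bystander in front (-y) of the bay: clear specimen cup with red lid, diameter 52, height 58 mm; the point is its centre.
Things that resemble listed ones, but are neither listed nor needed, are in the scene too. Of the things shaped like the part that bears door_center, the aluminium one is meant.

How it is judged (in metres and radians):
On the way:
1. the door stands upright in the slotted stand, let go (horizontal distance between door_center and slot below 0.03 m and height (world z) of door_center below 0.068 m and angle between door_center's own z axis and vertical below 0.2 rad and angle between the x axis of door_center and the x axis of stand, either way round below 0.15 rad and contact force between the fingers and door below 0.2 N), for 0.2 s.
At the end, for the whole second after the job is handed in: Both hinge tubes' lower mouths are within 5 mm of the feet of their pintles (fully down, both at once), the door is upright within 0.06 rad and parallel to the bay's front within 0.1 rad with its free end under the hood, at rest and released (distance between socket_lower and pintle_lower below 0.005 m and distance between socket_upper and pintle_upper below 0.005 m and angle between the x axis of door_center and the x axis of bay, either way round below 0.1 rad and angle between door_center's own z axis and vertical below 0.06 rad and x of door_center in the frame of bay above -0.01 m and linear speed of door below 0.02 m/s and contact force between the fingers and door below 0.2 N); the robot touches nothing.
It fails at once if the tube rack is moved by more than 20 mm (distance of rack_center from where it was at the start of the episode above 0.02 m).
It fails at once if the bottle is moved by more than 20 mm (distance of bottle_center from where it was at the start of the episode above 0.02 m).
It fails at once if the tall cup is moved by more than 20 mm (distance of tall_cup_center from where it was at the start of the episode above 0.02 m).
It fails at once if the short cup is moved by more than 20 mm (distance of short_cup_center from where it was at the start of the episode above 0.02 m).
It fails at once if the door is dropped or slammed onto the pintles (faster than 0.3 m/s within 20 mm of home) (distance between socket_lower and pintle_lower below 0.02 m and linear speed of door above 0.3 m/s).
It also fails if it takes over 70 s, if anything falls off the work surface, if the arm or the gripper's body presses on something with over 40 N, if the wrist force passes 120 N, or if a joint passes its speed limit or range.

### The arm

A 6-joint arm with a two-finger parallel gripper is mounted at the origin on the work surface. World frame = base frame: x ahead of the robot, y to its left, z up, the work surface at z = 0. Lengths are in mm, angles in rad, forces in N, time in s.
With the tool pointing down it reaches from about 350 to 875 mm from the base axis. Payload 4.2 kg.
Tool frame: the origin (TCP) lies at the very end of the fingers, on their centre line; the grasp point (between the pads) lies arm.grip_depth behind it (arm.grip_depth is the distance from the TCP to the grasp point, in mm); x points along the fingers, y is the direction in which the jaws open and shut, and the axes are right-handed (so a half turn about x gives the same grasp; the last joint's range is limited). The gripper opens to 85 mm and grips with 20 to 120 N. Pads are 22 mm wide; open, the fingers measure 114 mm over their backs; the gripper's body (76 mm by 85 mm) begins 54 mm behind the grasp point. The pads swing forward as they close: fully open they stand 13 mm farther back than shut.
Start: joints at [1.498, 0.385, 0.008, 0, -1.194, -0.259], TCP at [203.558, 590.9, 231.312] pointing down, gripper open.
Joint ranges: [-3.14, 3.14], [-1.21, 2.06], [-1.07, 1.41], [-3.16, 2.05], [-2.99, -0.16], [-3.1, 3.1]. Speed limits (rad/s): [2.79, 2.79, 3.14, 3.14, 3.14, 3.14].

### API

Orientations are given as a unit quaternion [x, y, z, w].
In Python, from bench import arm, get_image, models gives the robot as it stands.
- The arm moves only by the tool arm_command, never from a script. Its argument "rows" is a list of rows, each an object of numbers: "dx", "dy", "dz": the shift along the tool's x, y, z in m; "wx", "wy", "wz": the turn, a rotation vector about the tool's x, y, z in degrees; "gripper": the closure, from -1 (fully open) to 1 (shut). A call has exactly 8 rows; each row is the pose to reach, as a shift and turn from the pose measured when the call began, along the tool's axes at that moment; what a row does not reach only later rows make up. A row lasts 1/10 s, in which the tool goes at most 50 mm and 8.59 degrees, less where a joint would pass 70% of its speed; a pose out of reach is approached as far as the arm can. A call with a gripper value outside its range is refused whole. The fingers move at their own pace and stop on an object; the grip force is fixed at half the most. Time passes only in rows, so rows that repeat a pose let the fingers close, or fill a call up. It gives the time, the measured TCP pose, the force and the opening at its end, in the units of the state.
- arm.read_state(): the state, without advancing time (a new reading comes with each control period).
- get_image(name): name is "scene" or "top" or "wrist"; returns a dict with "img" (420x560x3 uint8, red, green, blue), "K" (3x3 intrinsics, pixels), "rvec" (rotation vector, rad) and "tvec" (3), from world to camera coordinates, as OpenCV has them; the wrist camera has in their place "T_tool_cam" (4x4, takes a point from camera to tool coordinates, whose origin is the TCP and whose axes are the tool frame's). Camera axes: x right, y down, z forward; pixel columns grow to the right and rows downward; lengths in mm; the calibration is good to about 2 mm. The wrist camera is an equidistant fisheye: a pixel r from the principal point sees the ray r / f radians off the axis. A picture is of the moment at which its call begins: read the wrist's pose just before it. There is no depth.
- arm.job_done(): hands the job in, once; it reports no verdict.
Trained networks look in the newest picture that a camera, given by its name, has taken for a name from the list of things; names that differ only in an ending like _2 or _b are one class to them, and where a whole thing is asked for, a point or a joint stands for the part that bears it (a point fixed in the world has none). Each returns a list of dicts, best first, with "conf" (0 to 1); they miss things now and then, are a little off and sometimes report something else, mostly with a low value. They report only what shows in the picture. A call takes as long as a camera call. They do not tell look-alikes from the thing itself.
- models.cut_out(camera, query): "mask" (420x560 bool, what is visible of it) and "extent" ([left, top, right, bottom] in pixels, round what is visible of it).
The state is a dict: "clock": time; "joints": joint angles; "joint_vel": joint speeds; "joint_efforts": joint torques, N m; "position": TCP position; "ee_rot": TCP orientation; "contact_force": force on the tool from outside, world axes, zero at the start; "wrist_torque": the same for the moment, N m; "gripper_width": finger opening in mm.
Only numpy, scipy, OpenCV 4.12 (cv2) and the standard library are available. Lean on these libraries where they do the work, as an engineer would, in place of code of your own. Each camera call takes 0.05 s, during which the arm holds its last target.

## Working session

There is one attempt and no reset: what is moved stays moved. The work goes in short steps, Python scripts to look and compute and a tool call to move; the robot and the scene stay as the last step left them, time stands still between calls to the robot, and variables do not carry over. Pictures are saved under pics/ and viewed, and the job is handed in when it is done.

Besides the shell and the picture viewer there is one more tool, called after "Call:" as name(argument=value, ...) on one line, values as JSON. arm_command: Moves the arm, as the interface text tells. Its arguments: {"type":"object","properties":{"rows":{"type":"array"}},"required":["rows"]}

```bash
ls; mkdir -p pics; python3 - <<'E'
from bench import arm,get_image,models
import cv2
s=arm.read_state(); print(s, arm.grip_depth)
for n in ("scene","top","wrist"):
    d=get_image(n); cv2.imwrite(f"pics/{n}0.png",d["img"][:,:,::-1])
    print(n,{k:v for k,v in d.items() if k!="img"})
E
```

```text
pics
{'clock': 0.0, 'joints': array([ 1.49755471e+00,  3.85570642e-01,  6.63923022e-03, -5.06645505e-04,
       -1.19399055e+00, -2.58611189e-01]), 'joint_vel': array([-7.27527853e-04,  2.17615621e-04, -5.71532864e-05, -1.07430113e-03,
       -1.07504471e-03,  2.16087991e-03]), 'joint_efforts': array([ 5.75118665e-04, -3.92291415e+01,  1.88398951e+01,  4.18604448e+00,
       -4.66688609e-03,  6.41539621e-08]), 'position': array([203.40571932, 590.36535077, 230.21718522]), 'ee_rot': array([-0.69728766,  0.11761887,  0.6974801 ,  0.11609146]), 'contact_force': array([-0.96494121, -0.16762236,  0.09290617]), 'wrist_torque': array([ 0.03857727,  0.0073817 , -0.00643405]), 'gripper_width': 85.5013665091374} 18.700000000000003
scene {'K': array([[413.51478041,   0.        , 283.81788457],
       [  0.        , 413.51478041, 209.74333103],
       [  0.        ,   0.        ,   1.        ]]), 'rvec': array([ 0.70550696,  2.63735567, -1.11301734]), 'tvec': array([ 389.87160694, -138.15703148, 1474.98748688])}
top {'K': array([[481.08607056,   0.        , 279.94586941],
       [  0.        , 481.08607056, 214.7705167 ],
       [  0.        ,   0.        ,   1.        ]]), 'rvec': array([ 2.18790946, -2.12464405,  0.14921953]), 'tvec': array([  51.91266353,  536.51240774, 1543.55859862])}
wrist {'K': array([[325.1922621 ,   0.        , 282.82739072],
       [  0.        , 325.1922621 , 213.73818812],
       [  0.        ,   0.        ,   1.        ]]), 'T_tool_cam': array([[ 4.05269048e-04, -2.68191820e-01,  9.63365446e-01,
        -1.41819534e+02],
       [ 9.99999904e-01, -4.98832666e-05, -4.34567479e-04,
         5.91509095e-01],
       [ 1.64603259e-04,  9.63365530e-01,  2.68191775e-01,
        -6.81605280e+01],
       [ 0.00000000e+00,  0.00000000e+00,  0.00000000e+00,
         1.00000000e+00]])}
```

View pics/scene0.png

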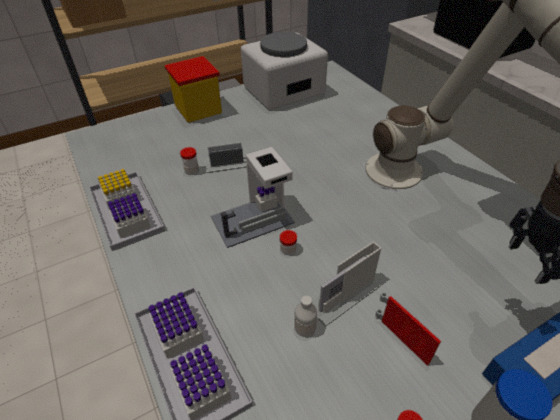

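View pics/top0.png

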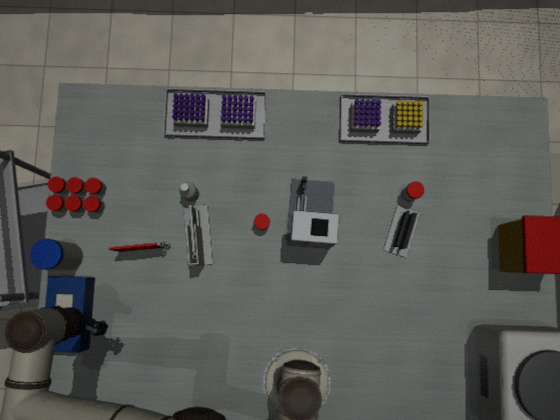

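View pics/wrist0.png

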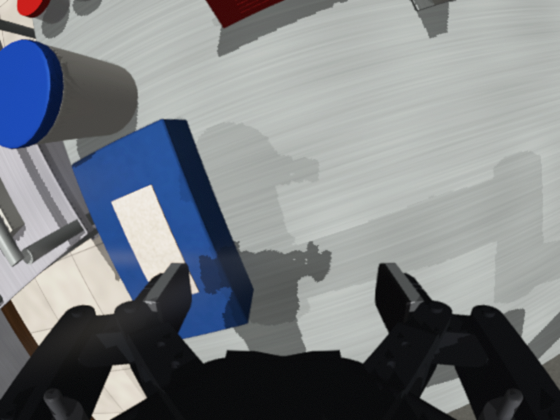

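The red panel lying at top (140,247) is a look-alike. The grey door in the white sleeve at top (195,235) fits the aluminium description. I'll enlarge to confirm.

```bash
cat > h.py <<'E'
import numpy as np, cv2
from scipy.spatial.transform import Rotation as R
from bench import arm,get_image,models
def cam(d):
    return R.from_rotvec(d["rvec"]).as_matrix(), np.array(d["tvec"]), d["K"]
def proj(d,P):
    Rm,t,K=cam(d); q=np.atleast_2d(P)@Rm.T+t; q=q@K.T; return q[:,:2]/q[:,2:]
def ray(d,uv,z):
    Rm,t,K=cam(d); c=-Rm.T@t
    v=Rm.T@np.linalg.inv(K)@np.array([uv[0],uv[1],1.]); return c+v*(z-c[2])/v[2]
def wpose(s):
    T=np.eye(4); T[:3,:3]=R.from_quat(s["ee_rot"]).as_matrix(); T[:3,3]=s["position"]; return T
def wproj(d,s,P):
    T=wpose(s)@d["T_tool_cam"]; Ti=np.linalg.inv(T)
    q=np.atleast_2d(P)@Ti[:3,:3].T+Ti[:3,3]
    rho=np.hypot(q[:,0],q[:,1]); th=np.arctan2(rho,q[:,2]); f=d["K"][0,0]
    return d["K"][:2,2]+(f*th/np.maximum(rho,1e-9))[:,None]*q[:,:2]
def wray(d,s,uv,z):
    T=wpose(s)@d["T_tool_cam"]; f=d["K"][0,0]
    p=np.array(uv,float)-d["K"][:2,2]; r=np.hypot(*p); th=r/f
    v=np.array([*(p/max(r,1e-9)*np.sin(th)),np.cos(th)]); v=T[:3,:3]@v; c=T[:3,3]
    return c+v*(z-c[2])/v[2]
def box(x0,x1,y0,y1,z0,z1):
    return np.array([[x,y,z] for x in(x0,x1) for y in(y0,y1) for z in(z0,z1)],float)
def frame(o,yaw,P):
    c,s=np.cos(yaw),np.sin(yaw); P=np.atleast_2d(P).astype(float)
    return P@np.array([[c,s,0],[-s,c,0],[0,0,1]])+np.array([o[0],o[1],o[2] if len(o)>2 else 0])
def crop(img,x0,y0,x1,y1,k,name):
    c=cv2.resize(img[y0:y1,x0:x1,::-1],None,fx=k,fy=k,interpolation=cv2.INTER_CUBIC); cv2.imwrite("pics/"+name,c)
# move planning: rows in tool frame
def rel(s,ptcp,Rm):
    T=wpose(s); d=T[:3,:3].T@(np.array(ptcp)-T[:3,3])/1000
    w=np.degrees(R.from_matrix(T[:3,:3].T@Rm).as_rotvec()); return np.round(d,4),np.round(w,2)
E
python3 - <<'E'
from h import *
d=get_image("top"); i=d["img"]
crop(i,80,165,280,285,4,"t1.png"); crop(i,260,160,450,280,4,"t2.png")
for q in ["door_center","sleeve","stand","bay","hood","rack_center","bottle_center","tall_cup_center","short_cup_center","sill","pintle_lower"]:
    try:
        print(q,[(round(r["conf"],2),[int(v) for v in r["extent"]], np.argwhere(r["mask"]).mean(0)[::-1].round(1)) for r in models.cut_out("top",q)])
    except Exception as e: print(q,e)
d=get_image("scene"); crop(d["img"],180,130,300,250,5,"s1.png"); crop(d["img"],260,220,460,370,4,"s2.png")
E
```

```text
door_center [(0.75, [109, 243, 166, 248], array([139.1, 246.5]))]
sleeve [(0.65, [180, 208, 210, 267], array([198.1, 236. ])), (0.61, [400, 180, 425, 201], array([412., 191.]))]
stand [(0.92, [383, 204, 423, 254], array([400.6, 230.7]))]
bay [(0.61, [288, 176, 342, 248], array([311.4, 214.2]))]
hood [(0.94, [285, 176, 341, 246], array([311.3, 214.1])), (0.65, [254, 215, 268, 231], array([260.9, 221.1]))]
rack_center [(0.62, [188, 205, 198, 255], array([192.3, 226.6]))]
bottle_center [(0.75, [179, 181, 199, 201], array([187.9, 191.1])), (0.7, [254, 214, 270, 229], array([261.6, 221.3]))]
tall_cup_center [(0.65, [401, 182, 424, 201], array([412.1, 190.9]))]
short_cup_center [(0.54, [254, 214, 270, 230], array([261.4, 221.2]))]
sill [(0.82, [286, 175, 339, 248], array([311.3, 214.1])), (0.54, [179, 182, 199, 202], array([188.6, 191.5])), (0.25, [383, 208, 417, 252], array([401. , 229.9]))]
pintle_lower [(0.73, [285, 176, 336, 248], array([311.4, 214. ])), (0.67, [190, 205, 198, 254], array([192.2, 225.1]))]
```

View pics/t1.png

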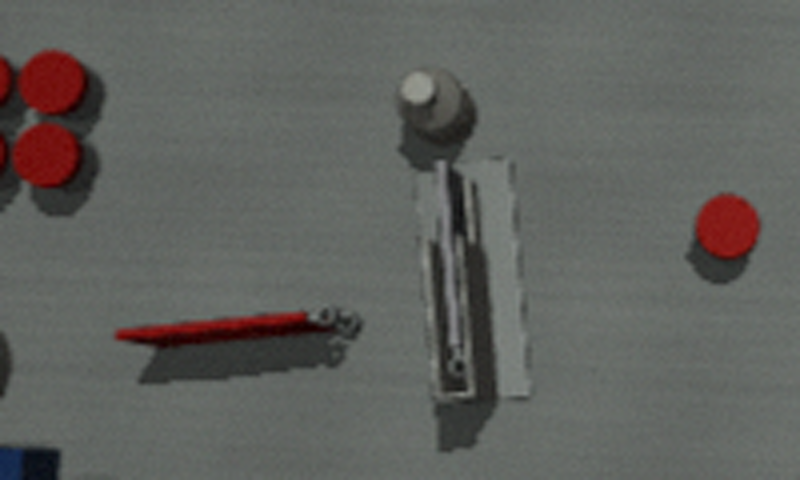

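View pics/t2.png

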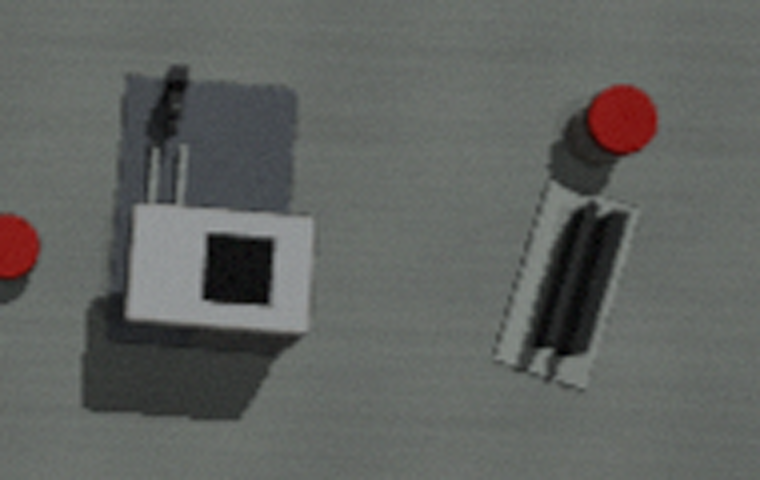

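View pics/s1.png

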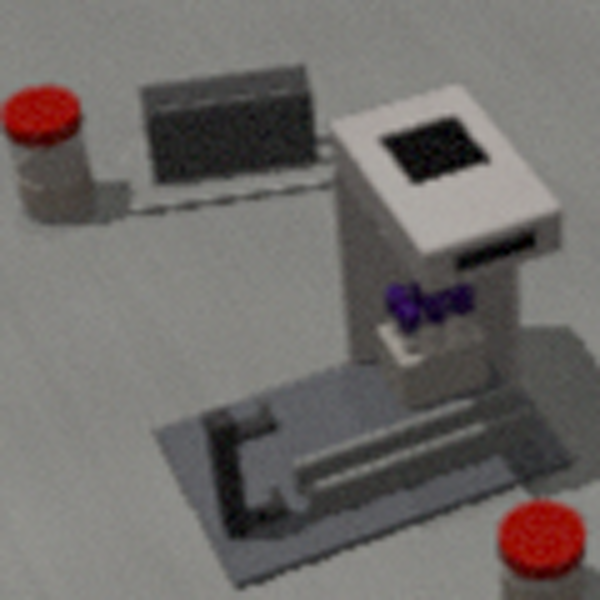

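View pics/s2.png

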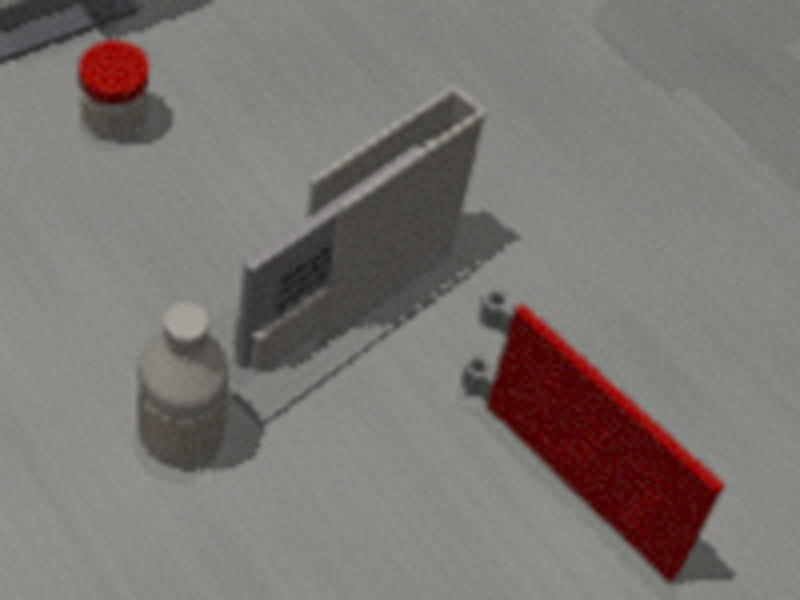

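```bash
python3 - <<'E'
from h import *
d=get_image("top")
t1=lambda u,v,z: ray(d,(u/4+80-.4,v/4+165-.4),z)
t2=lambda u,v,z: ray(d,(u/4+260-.4,v/4+160-.4),z)
f=t1(441,162,116); h=t1(457,360,106); v=f-h; print("door",f.round(),h.round(),np.hypot(*v[:2]),np.arctan2(v[1],v[0]))
v/=np.hypot(*v[:2]); print(h[:2]+80*v[:2])
st=np.array([t2(*p,3) for p in [(552,180),(637,207),(585,390),(493,360)]]);print("stand",st.round(1),st.mean(0)); 
b=np.array([t2(*p,8) for p in [(124,73),(297,87)]]); print("bay",b.round(1))
hd=np.array([t2(*p,203) for p in [(132,205),(313,215),(310,332),(127,318)]]); print("hood",hd.round(1),hd.mean(0))
for n,p,z in [("bottle",(418,89),125)]: print(n,t1(*p,z))
print("tall",t2(622,119,85),"short",t1(728,226,58))
E
```

```text
door [546. 349. 116.] [393. 331. 106.] 154.01867764400302 0.12204339948981517
[472.55973681 340.40305891]
stand [[ 585.4 -327.3    3. ]
 [ 564.5 -398.7    3. ]
 [ 409.9 -354.1    3. ]
 [ 432.5 -277.7    3. ]] [ 498.0830443 -339.4664105    3.       ]
bay [[ 665.    35.2    8. ]
 [ 657.4 -110.9    8. ]]
hood [[ 525.2   31.7  203. ]
 [ 521.8 -101.2  203. ]
 [ 435.9 -100.2  203. ]
 [ 442.1   33.2  203. ]] [481.26303416 -34.13019461 203.        ]
bottle [601.52687285 368.66196866 125.        ]
tall [ 623.30869537 -363.01301326   85.        ] short [509.36182986 126.31673723  58.        ]
```

```bash
python3 - <<'E'
from h import *
s=arm.read_state(); M=wpose(s)[:3,:3]; print(M.round(3)); print("yaw z",np.arctan2(M[1,2],M[0,2]), s["joints"])
E
```

```text
[[ 0.    -0.326 -0.945]
 [ 0.    -0.945  0.326]
 [-1.    -0.     0.   ]]
yaw z 2.8098241076192236 [ 1.49760214e+00  3.84654630e-01  7.89737360e-03  4.87679714e-06
 -1.19398960e+00 -2.58576153e-01]
```

```bash
cat >> h.py <<'E'
def tool(psi):
    a,b=np.cos(psi),np.sin(psi); return np.array([[0,-b,a],[0,a,b],[-1,0,0.]])
def plan(p,psi):
    s=arm.read_state(); print("now",s["position"].round(1),"psi",np.round(np.arctan2(*(wpose(s)[1::-1,2])),4),"t",round(s["clock"],2)); print("d,w",*rel(s,p,tool(psi)))
E
python3 -c "
from h import *
plan([480,340,280],0.122)"
```

```text
now [203.6 590.9 231.3] psi 2.8098 t 0.85
d,w [-0.0487  0.1472 -0.3431] [154.   0.   0.]
```

Call:
arm_command(rows=[{"dx": -0.0487, "dy": 0.147, "dz": -0.343, "wx": 154, "gripper": -1}, {"dx": -0.0487, "dy": 0.147, "dz": -0.343, "wx": 154, "gripper": -1}, {"dx": -0.0487, "dy": 0.147, "dz": -0.343, "wx": 154, "gripper": -1}, {"dx": -0.0487, "dy": 0.147, "dz": -0.343, "wx": 154, "gripper": -1}, {"dx": -0.0487, "dy": 0.147, "dz": -0.343, "wx": 154, "gripper": -1}, {"dx": -0.0487, "dy": 0.147, "dz": -0.343, "wx": 154, "gripper": -1}, {"dx": -0.0487, "dy": 0.147, "dz": -0.343, "wx": 154, "gripper": -1}, {"dx": -0.0487, "dy": 0.147, "dz": -0.343, "wx": 154, "gripper": -1}])

```text
validation failed for argument at $.ro...
```

```bash
python3 -c "
from h import *
plan([480,340,280],0.122); print(arm.read_state()['joints'])"
```

```text
now [203.6 590.9 231.3] psi 2.8098 t 0.85
d,w [-0.0487  0.1472 -0.3431] [154.   0.   0.]
[ 1.49760214e+00  3.84654630e-01  7.89737360e-03  4.87679714e-06
 -1.19398960e+00 -2.58576153e-01]
```

Call:
arm_command(rows=[{"dx": -0.0487, "dy": 0.147, "dz": -0.343, "wx": 154.0, "wy": 0.0, "wz": 0.0, "gripper": -1.0}, {"dx": -0.0487, "dy": 0.147, "dz": -0.343, "wx": 154.0, "wy": 0.0, "wz": 0.0, "gripper": -1.0}, {"dx": -0.0487, "dy": 0.147, "dz": -0.343, "wx": 154.0, "wy": 0.0, "wz": 0.0, "gripper": -1.0}, {"dx": -0.0487, "dy": 0.147, "dz": -0.343, "wx": 154.0, "wy": 0.0, "wz": 0.0, "gripper": -1.0}, {"dx": -0.0487, "dy": 0.147, "dz": -0.343, "wx": 154.0, "wy": 0.0, "wz": 0.0, "gripper": -1.0}, {"dx": -0.0487, "dy": 0.147, "dz": -0.343, "wx": 154.0, "wy": 0.0, "wz": 0.0, "gripper": -1.0}, {"dx": -0.0487, "dy": 0.147, "dz": -0.343, "wx": 154.0, "wy": 0.0, "wz": 0.0, "gripper": -1.0}, {"dx": -0.0487, "dy": 0.147, "dz": -0.343, "wx": 154.0, "wy": 0.0, "wz": 0.0, "gripper": -1.0}])

```text
clock: 1.65
position: [482.2, 337.7, 280.9]
ee_rot: [0.508, -0.492, -0.507, -0.493]
contact_force: [0.1, 0.9, -0.3]
gripper_width: 85.0
```

```bash
python3 -c "
from h import *
plan([480,340,280],0.122); print(arm.read_state()['joints'])"
```

```text
now [482.2 337.7 280.9] psi 1.6008 t 1.65
d,w [0.0009 0.0022 0.0024] [8.473e+01 7.000e-02 3.000e-02]
[ 8.86094046e-01  2.92237954e-01 -3.77894785e-03  5.75796208e-04
 -1.27366320e+00 -8.56268335e-01]
```

Call:
arm_command(rows=[{"dx": 0.0, "dy": 0.002, "dz": 0.002, "wx": 84.7, "wy": 0.0, "wz": 0.0, "gripper": -1.0}, {"dx": 0.0, "dy": 0.002, "dz": 0.002, "wx": 84.7, "wy": 0.0, "wz": 0.0, "gripper": -1.0}, {"dx": 0.0, "dy": 0.002, "dz": 0.002, "wx": 84.7, "wy": 0.0, "wz": 0.0, "gripper": -1.0}, {"dx": 0.0, "dy": 0.002, "dz": 0.002, "wx": 84.7, "wy": 0.0, "wz": 0.0, "gripper": -1.0}, {"dx": 0.0, "dy": 0.002, "dz": 0.002, "wx": 84.7, "wy": 0.0, "wz": 0.0, "gripper": -1.0}, {"dx": 0.0, "dy": 0.002, "dz": 0.002, "wx": 84.7, "wy": 0.0, "wz": 0.0, "gripper": -1.0}, {"dx": 0.0, "dy": 0.002, "dz": 0.002, "wx": 84.7, "wy": 0.0, "wz": 0.0, "gripper": -1.0}, {"dx": 0.0, "dy": 0.002, "dz": 0.002, "wx": 84.7, "wy": 0.0, "wz": 0.0, "gripper": -1.0}])

```text
clock: 2.45
position: [480.2, 339.6, 280.9]
ee_rot: [-0.142, 0.692, 0.142, 0.693]
contact_force: [0.5, -0.2, -0.3]
gripper_width: 85.3
```

```bash
python3 -c "
from h import *
plan([480,340,280],0.122); s=arm.read_state();d=get_image('wrist'); np.savez('w1.npz',s=np.array([s,d],dtype=object))
crop(d['img'],0,0,560,420,1.4,'w1.png')"
```

```text
now [480.2 339.6 280.9] psi 0.4036 t 2.45
d,w [ 0.0009  0.0004 -0.    ] [16.13  0.06 -0.02]
```

View pics/w1.png

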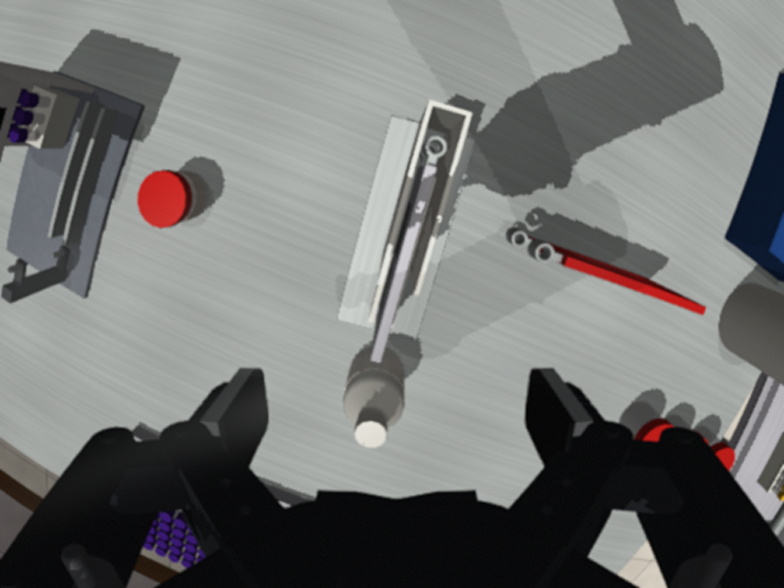

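The door's upper hinge tube is at (435,148) and its free top corner at (378,358), scaled by 1.4. The bottle neck is at (370,433).

```bash
python3 - <<'E'
from h import *
s,d=np.load('w1.npz',allow_pickle=True)['s']
crop(d['img'],230,60,350,270,4,"w1c.png")
c=cv2.imread("pics/w1c.png"); print(c.shape)
w=lambda u,v,z: wray(d,s,(u/1.4,v/1.4),z)
f=w(378,358,116);h=w(435,148,106);v=(f-h)[:2];print(f,h,np.hypot(*v),np.arctan2(v[1],v[0])); v/=np.hypot(*v); print("ctr",h[:2]+80*v)
E
```

```text
(840, 480, 3)
[542.90921401 351.52035693 116.        ] [389.70150487 329.4945124  106.        ] 154.7828800769722 0.1427862462503997
ctr [468.887373   340.87863681]
```

```bash
python3 - <<'E'
import cv2
c=cv2.imread("pics/w1c.png"); cv2.imwrite("pics/w1d.png",cv2.resize(c[80:840],None,fx=0.78,fy=0.78))
E
```

```text
(no output)
```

View pics/w1d.png

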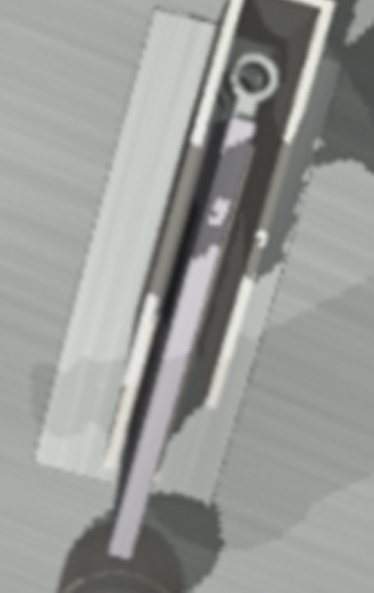

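```bash
python3 - <<'E'
from h import *
s,d=np.load('w1.npz',allow_pickle=True)['s']
w=lambda u,v,z: wray(d,s,(u,v),z)
f=w(268.8,257.0,116);h=w(311.2,104.6,106);v=(f-h)[:2];print(f,h,np.hypot(*v),np.arctan2(v[1],v[0])); v/=np.hypot(*v); print("ctr",h[:2]+80*v, "grasp",h[:2]+135*v)
# sleeve foot corners (table ~z 3): 
k=lambda a,b:(a/.78/4+230,(b/.78+80)/4+60)
for p in [(153,8),(38,460),(210,500)]: print("foot",w(*k(*p),3))
for p in [(215,5),(330,3)]: print("cheek",w(*k(*p),136))
E
```

```text
[544.72760674 350.9356091  116.        ] [388.50746406 329.48873904 106.        ] 157.68545022947825 0.13643332552885654
ctr [467.76405619 340.36957555] grasp [522.25296328 347.85015066]
foot [369.20187557 286.38240296   3.        ]
foot [565.7212264  315.14682525   3.        ]
foot [553.11772456 391.7791468    3.        ]
cheek [376.72870869 310.00415722 136.        ]
cheek [362.67603716 339.08285783 136.        ]
```

```bash
python3 -c "
from h import *
plan([522,347.7,150],0.138)"
```

```text
now [480.2 339.6 280.9] psi 0.3998 t 2.5
d,w [ 0.131  -0.0089  0.0416] [15.    0.06 -0.02]
```

Call:
arm_command(rows=[{"dx": 0.04, "dy": -0.0089, "dz": 0.0416, "wx": 7.5, "wy": 0.0, "wz": 0.0, "gripper": -1.0}, {"dx": 0.07, "dy": -0.0089, "dz": 0.0416, "wx": 15.0, "wy": 0.0, "wz": 0.0, "gripper": -1.0}, {"dx": 0.1, "dy": -0.0089, "dz": 0.0416, "wx": 15.0, "wy": 0.0, "wz": 0.0, "gripper": -1.0}, {"dx": 0.131, "dy": -0.0089, "dz": 0.0416, "wx": 15.0, "wy": 0.0, "wz": 0.0, "gripper": -1.0}, {"dx": 0.131, "dy": -0.0089, "dz": 0.0416, "wx": 15.0, "wy": 0.0, "wz": 0.0, "gripper": -1.0}, {"dx": 0.131, "dy": -0.0089, "dz": 0.0416, "wx": 15.0, "wy": 0.0, "wz": 0.0, "gripper": -1.0}, {"dx": 0.131, "dy": -0.0089, "dz": 0.0416, "wx": 15.0, "wy": 0.0, "wz": 0.0, "gripper": -1.0}, {"dx": 0.131, "dy": -0.0089, "dz": 0.0416, "wx": 15.0, "wy": 0.0, "wz": 0.0, "gripper": -1.0}])

```text
clock: 3.3
position: [522.9, 348.5, 152.3]
ee_rot: [-0.048, 0.704, 0.05, 0.707]
contact_force: [-0.3, 0.3, -0.3]
gripper_width: 85.0
```

```bash
python3 -c "
from h import *
plan([522,347.7,84],0.138); s=arm.read_state();d=get_image('wrist'); np.savez('w2.npz',s=np.array([s,d],dtype=object))
crop(d['img'],0,0,560,420,1.4,'w2.png'); print(arm.read_state()['joints'])"
```

```text
now [522.9 348.5 152.3] psi 0.1388 t 3.3
d,w [ 0.0683 -0.0009 -0.0013] [ 0.04  0.25 -0.17]
[ 8.45370371e-01  4.50285518e-01 -9.72303833e-02  5.88288366e-04
 -1.01859975e+00 -2.27791990e+00]
```

View pics/w2.png

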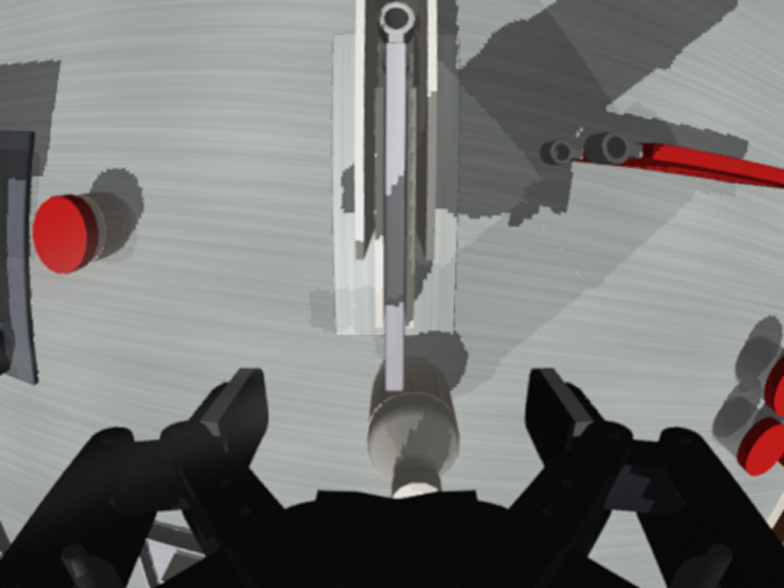

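Call:
arm_command(rows=[{"dx": 0.02, "dy": -0.0005, "dz": -0.001, "wx": 0.0, "wy": 0.2, "wz": -0.2, "gripper": -1.0}, {"dx": 0.04, "dy": -0.0005, "dz": -0.001, "wx": 0.0, "wy": 0.2, "wz": -0.2, "gripper": -1.0}, {"dx": 0.06, "dy": -0.0005, "dz": -0.001, "wx": 0.0, "wy": 0.2, "wz": -0.2, "gripper": -1.0}, {"dx": 0.068, "dy": -0.0005, "dz": -0.001, "wx": 0.0, "wy": 0.2, "wz": -0.2, "gripper": -1.0}, {"dx": 0.068, "dy": -0.0005, "dz": -0.001, "wx": 0.0, "wy": 0.2, "wz": -0.2, "gripper": -1.0}, {"dx": 0.068, "dy": -0.0005, "dz": -0.001, "wx": 0.0, "wy": 0.2, "wz": -0.2, "gripper": -1.0}, {"dx": 0.068, "dy": -0.0005, "dz": -0.001, "wx": 0.0, "wy": 0.2, "wz": -0.2, "gripper": 0.8}, {"dx": 0.068, "dy": -0.0005, "dz": -0.001, "wx": 0.0, "wy": 0.2, "wz": -0.2, "gripper": 1.0}])

```text
clock: 4.15
position: [522.4, 348.4, 85.1]
ee_rot: [-0.049, 0.705, 0.049, 0.706]
contact_force: [-1.0, 0.8, -0.1]
gripper_width: 59.3
```

Call:
arm_command(rows=[{"dx": 0.0, "dy": 0.0, "dz": 0.0, "wx": 0.0, "wy": 0.0, "wz": 0.0, "gripper": 1.0}, {"dx": 0.0, "dy": 0.0, "dz": 0.0, "wx": 0.0, "wy": 0.0, "wz": 0.0, "gripper": 1.0}, {"dx": 0.0, "dy": 0.0, "dz": 0.0, "wx": 0.0, "wy": 0.0, "wz": 0.0, "gripper": 1.0}, {"dx": 0.0, "dy": 0.0, "dz": 0.0, "wx": 0.0, "wy": 0.0, "wz": 0.0, "gripper": 1.0}, {"dx": 0.0, "dy": 0.0, "dz": 0.0, "wx": 0.0, "wy": 0.0, "wz": 0.0, "gripper": 1.0}, {"dx": 0.0, "dy": 0.0, "dz": 0.0, "wx": 0.0, "wy": 0.0, "wz": 0.0, "gripper": 1.0}, {"dx": -0.003, "dy": 0.0, "dz": 0.0, "wx": 0.0, "wy": 0.0, "wz": 0.0, "gripper": 1.0}, {"dx": -0.006, "dy": 0.0, "dz": 0.0, "wx": 0.0, "wy": 0.0, "wz": 0.0, "gripper": 1.0}])

```text
clock: 4.95
position: [521.8, 348.0, 90.2]
ee_rot: [-0.049, 0.705, 0.049, 0.705]
contact_force: [0.1, -0.2, -3.2]
gripper_width: 6.9
```

```bash
python3 -c "
from h import *
s=arm.read_state();d=get_image('wrist'); np.savez('w3.npz',s=np.array([s,d],dtype=object));print(s)
crop(d['img'],0,0,560,420,1.4,'w3.png')"
```

```text
{'clock': 4.95, 'joints': array([ 8.46007749e-01,  5.14307247e-01, -1.63586426e-01,  4.68149558e-04,
       -8.92961061e-01, -2.27895627e+00]), 'joint_vel': array([ 0.00118647, -0.03530405,  0.03208638,  0.00408047, -0.06458607,
       -0.00075277]), 'joint_efforts': array([-1.41817427e-02, -4.43205070e+01,  1.67642051e+01,  3.84237885e+00,
       -8.30826745e-02, -2.60147890e-04]), 'position': array([521.78296251, 348.00421324,  90.24580119]), 'ee_rot': array([-0.04890793,  0.70534504,  0.04869514,  0.7054964 ]), 'contact_force': array([ 0.13282747, -0.1500817 , -3.18718412]), 'wrist_torque': array([ 0.04484035, -0.17923657, -0.02963476]), 'gripper_width': 6.920400602490033}
```

View pics/w3.png

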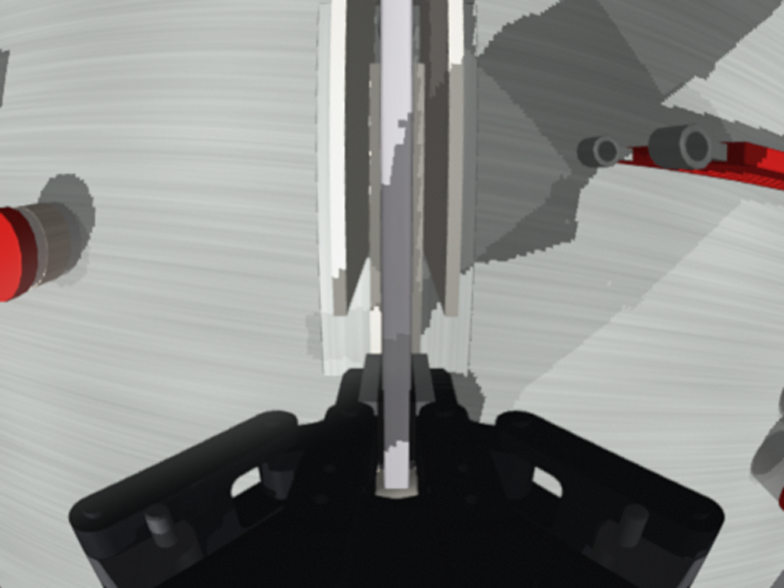

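Call:
arm_command(rows=[{"dx": -0.01, "dy": 0.0, "dz": 0.0, "wx": 0.0, "wy": 0.0, "wz": 0.0, "gripper": 1.0}, {"dx": -0.03, "dy": 0.0, "dz": 0.0, "wx": 0.0, "wy": 0.0, "wz": 0.0, "gripper": 1.0}, {"dx": -0.055, "dy": 0.0, "dz": 0.0, "wx": 0.0, "wy": 0.0, "wz": 0.0, "gripper": 1.0}, {"dx": -0.08, "dy": 0.0, "dz": 0.0, "wx": 0.0, "wy": 0.0, "wz": 0.0, "gripper": 1.0}, {"dx": -0.105, "dy": 0.0, "dz": 0.0, "wx": 0.0, "wy": 0.0, "wz": 0.0, "gripper": 1.0}, {"dx": -0.13, "dy": 0.0, "dz": 0.0, "wx": 0.0, "wy": 0.0, "wz": 0.0, "gripper": 1.0}, {"dx": -0.15, "dy": 0.0, "dz": 0.0, "wx": 0.0, "wy": 0.0, "wz": 0.0, "gripper": 1.0}, {"dx": -0.16, "dy": 0.0, "dz": 0.0, "wx": 0.0, "wy": 0.0, "wz": 0.0, "gripper": 1.0}])

```text
clock: 5.8
position: [522.4, 348.6, 253.8]
ee_rot: [-0.048, 0.704, 0.05, 0.707]
contact_force: [-0.2, 0.0, -3.7]
gripper_width: 7.4
```

```bash
python3 -c "
from h import *
s=arm.read_state();d=get_image('wrist'); np.savez('w4.npz',s=np.array([s,d],dtype=object));print(s['contact_force'],s['wrist_torque'],s['gripper_width'])
crop(d['img'],0,0,560,420,1.4,'w4.png')
d=get_image('scene'); crop(d['img'],260,140,420,300,4,'s4.png')"
```

```text
[-0.24376678  0.0441035  -3.70261257] [ 0.0163329  -0.18798975  0.01068465] 7.377031736391826
```

View pics/w4.png

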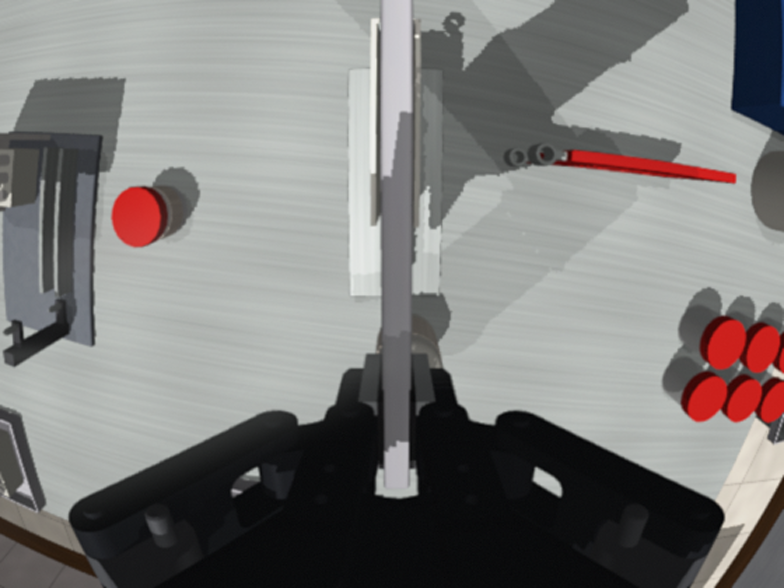

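View pics/s4.png

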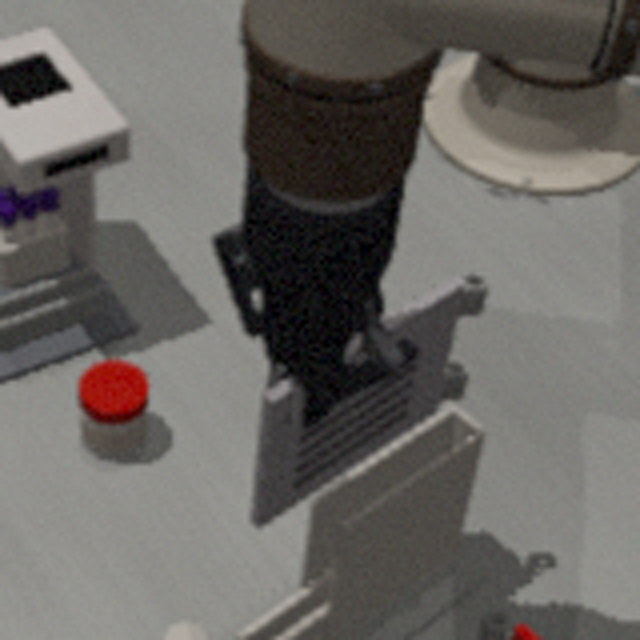

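```bash
python3 - <<'E'
from h import *
s,d=np.load('w4.npz',allow_pickle=True)['s']
zt=s["position"][2]+31
for px in [(396,488),(397,10)]:
    P=wray(d,s,(px[0]/1.4,px[1]/1.4),zt); print((wpose(s)[:3,:3].T@(P-s["position"])).round(1))
plan([490,-337,290],-0.29)
d=get_image("top"); i=d["img"]; crop(i,375,175,435,260,8,"t5.png")
E
```

```text
[-30.9  -0.5  22.7]
[ -31.5   -0.3 -110.2]
now [522.3 348.7 252.8] psi 0.1385 t 5.9
d,w [-0.0393 -0.6745 -0.1266] [24.55  0.2  -0.19]
```

View pics/t5.png

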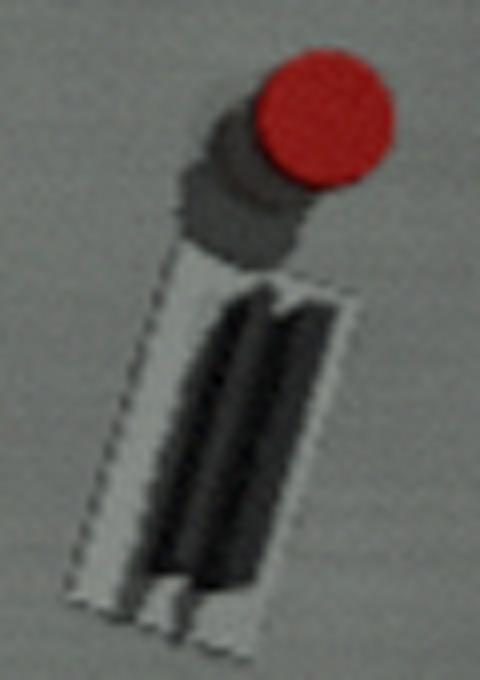

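```bash
python3 - <<'E'
from h import *
plan([500,-230,330],-0.29)
E
```

```text
now [521.7 348.2 251.1] psi 0.1383 t 5.95
d,w [-0.0796 -0.5696 -0.1011] [24.54  0.06 -0.07]
```

Call:
arm_command(rows=[{"dx": -0.03, "dy": 0.0, "dz": 0.0, "wx": 0.0, "wy": 0.0, "wz": 0.0, "gripper": 1.0}, {"dx": -0.06, "dy": -0.02, "dz": -0.005, "wx": 2.0, "wy": 0.0, "wz": 0.0, "gripper": 1.0}, {"dx": -0.08, "dy": -0.055, "dz": -0.01, "wx": 4.0, "wy": 0.0, "wz": 0.0, "gripper": 1.0}, {"dx": -0.08, "dy": -0.1, "dz": -0.02, "wx": 6.0, "wy": 0.0, "wz": 0.0, "gripper": 1.0}, {"dx": -0.08, "dy": -0.145, "dz": -0.03, "wx": 8.0, "wy": 0.0, "wz": 0.0, "gripper": 1.0}, {"dx": -0.08, "dy": -0.19, "dz": -0.04, "wx": 10.0, "wy": 0.0, "wz": 0.0, "gripper": 1.0}, {"dx": -0.08, "dy": -0.235, "dz": -0.05, "wx": 12.0, "wy": 0.0, "wz": 0.0, "gripper": 1.0}, {"dx": -0.08, "dy": -0.28, "dz": -0.05, "wx": 14.0, "wy": 0.0, "wz": 0.0, "gripper": 1.0}])

```text
clock: 6.75
position: [508.8, 62.0, 329.4]
ee_rot: [0.038, 0.707, -0.037, 0.706]
contact_force: [1.1, 0.3, -3.2]
gripper_width: 6.8
```

```bash
python3 - <<'E'
from h import *
plan([500,-230,330],-0.29)
E
```

```text
now [508.8  62.  329.4] psi -0.1068 t 6.75
d,w [-0.0008 -0.2913  0.0224] [10.5  -0.1  -0.03]
```

Call:
arm_command(rows=[{"dx": 0.0, "dy": -0.04, "dz": 0.003, "wx": 2.0, "wy": 0.0, "wz": 0.0, "gripper": 1.0}, {"dx": 0.0, "dy": -0.085, "dz": 0.006, "wx": 4.0, "wy": 0.0, "wz": 0.0, "gripper": 1.0}, {"dx": 0.0, "dy": -0.13, "dz": 0.01, "wx": 6.0, "wy": 0.0, "wz": 0.0, "gripper": 1.0}, {"dx": 0.0, "dy": -0.175, "dz": 0.014, "wx": 8.0, "wy": 0.0, "wz": 0.0, "gripper": 1.0}, {"dx": 0.0, "dy": -0.22, "dz": 0.018, "wx": 10.5, "wy": 0.0, "wz": 0.0, "gripper": 1.0}, {"dx": 0.0, "dy": -0.26, "dz": 0.022, "wx": 10.5, "wy": 0.0, "wz": 0.0, "gripper": 1.0}, {"dx": 0.0, "dy": -0.29, "dz": 0.022, "wx": 10.5, "wy": 0.0, "wz": 0.0, "gripper": 1.0}, {"dx": 0.0, "dy": -0.29, "dz": 0.022, "wx": 10.5, "wy": 0.0, "wz": 0.0, "gripper": 1.0}])

```text
clock: 7.55
position: [498.6, -231.5, 326.8]
ee_rot: [0.104, 0.702, -0.104, 0.697]
contact_force: [0.3, 0.1, -4.0]
gripper_width: 7.5
```

```bash
python3 - <<'E'
from h import *
plan([500,-230,330],-0.29)
s=arm.read_state();d=get_image('wrist'); np.savez('w5.npz',s=np.array([s,d],dtype=object))
crop(d['img'],0,0,560,420,1.4,'w5.png')
E
```

```text
now [ 498.6 -231.5  326.8] psi -0.2949 t 7.55
d,w [-0.0032  0.0018  0.0009] [-0.28 -0.35  0.01]
```

View pics/w5.png

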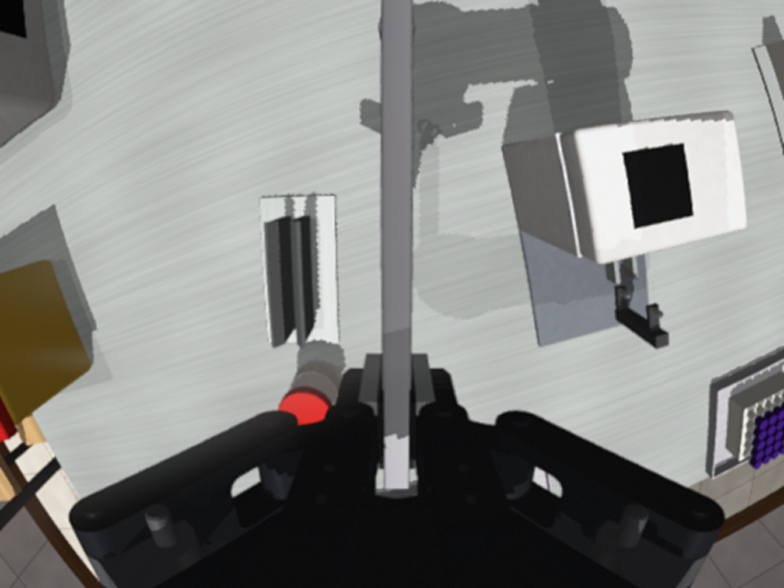

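```bash
python3 - <<'E'
from h import *
s,d=np.load('w5.npz',allow_pickle=True)['s']
crop(d['img'],175,130,255,260,6,"w5c.png")
E
python3 - <<'E'
import cv2
c=cv2.imread("pics/w5c.png");print(c.shape);cv2.imwrite("pics/w5d.png",cv2.resize(c,None,fx=.76,fy=.76))
E
```

```text
(780, 480, 3)
```

View pics/w5d.png

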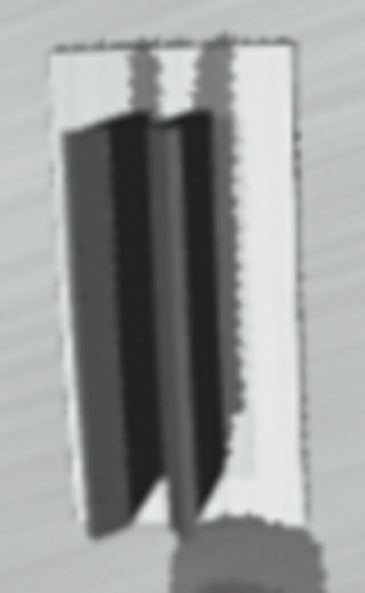

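```bash
python3 - <<'E'
from h import *
from scipy.optimize import least_squares
s,d=np.load('w5.npz',allow_pickle=True)['s']
k=lambda a,b:np.array((a/4.56+175,b/4.56+130))
for z in (0,6):
    tl=wray(d,s,k(50,48),z);tr=wray(d,s,k(295,42),z);bl=wray(d,s,k(84,525),z);rm=wray(d,s,k(306,520),z)
    print(z,tl.round(1),tr.round(1),bl.round(1),rm.round(1),np.linalg.norm(tl-tr), np.linalg.norm(bl-tl))
    for a,b in((tl,bl),(tr,rm)): print(np.arctan2(*(b-a)[1::-1]))
    # near-edge midpoint, +80 along x
    e=(tl-tr)[:2]; yaw=np.arctan2(e[1],e[0])+np.pi/2
    mid=(tl+tr)[:2]/2
    for y in (yaw,-0.29): print("ctr",y,mid+80*np.array([np.cos(y),np.sin(y)]))
E
```

```text
0 [ 408.6 -353.9    0. ] [ 432.7 -276.9    0. ] [ 565.3 -400.2    0. ] [ 585.3 -324.3    0. ] 80.68257579508263 163.41973050910397
-0.2874933690805934
-0.3011448500005416
ctr -0.30350144009820545 [ 496.96359172 -339.28714267]
ctr -0.29 [ 497.27943066 -338.25424534]
6 [ 408.9 -352.1    6. ] [ 432.7 -276.1    6. ] [ 563.6 -397.8    6. ] [ 583.4 -322.9    6. ] 79.6504780454078 161.3292526773192
-0.28749336908059353
-0.30114485000054175
ctr -0.3035014400982057 [ 497.13324465 -337.97005109]
ctr -0.29 [ 497.44908359 -336.93715376]
```

```bash
python3 - <<'E'
from h import *
plan([552,-355,180],-0.296)
E
```

```text
now [ 498.8 -230.   326.9] psi -0.2936 t 7.6
d,w [ 0.1463 -0.1043  0.088 ] [ 0.14 -0.34 -0.03]
```

Call:
arm_command(rows=[{"dx": 0.0, "dy": -0.03, "dz": 0.03, "wx": 0.0, "wy": -0.3, "wz": 0.0, "gripper": 1.0}, {"dx": 0.0, "dy": -0.07, "dz": 0.06, "wx": 0.0, "wy": -0.3, "wz": 0.0, "gripper": 1.0}, {"dx": 0.03, "dy": -0.104, "dz": 0.088, "wx": 0.0, "wy": -0.3, "wz": 0.0, "gripper": 1.0}, {"dx": 0.07, "dy": -0.104, "dz": 0.088, "wx": 0.1, "wy": -0.3, "wz": 0.0, "gripper": 1.0}, {"dx": 0.11, "dy": -0.104, "dz": 0.088, "wx": 0.1, "wy": -0.3, "wz": 0.0, "gripper": 1.0}, {"dx": 0.14, "dy": -0.104, "dz": 0.088, "wx": 0.1, "wy": -0.3, "wz": 0.0, "gripper": 1.0}, {"dx": 0.146, "dy": -0.104, "dz": 0.088, "wx": 0.1, "wy": -0.3, "wz": 0.0, "gripper": 1.0}, {"dx": 0.146, "dy": -0.104, "dz": 0.088, "wx": 0.1, "wy": -0.3, "wz": 0.0, "gripper": 1.0}])

```text
clock: 8.4
position: [552.0, -353.8, 179.1]
ee_rot: [0.104, 0.701, -0.103, 0.698]
contact_force: [0.7, -0.4, -3.1]
gripper_width: 7.0
```

```bash
python3 - <<'E'
from h import *
plan([552,-355,86],-0.296)
s=arm.read_state();d=get_image('wrist'); np.savez('w6.npz',s=np.array([s,d],dtype=object))
crop(d['img'],0,0,560,420,1.4,'w6.png')
d=get_image('top'); crop(d['img'],360,160,440,270,7,'t6.png')
d=get_image('scene'); crop(d['img'],160,60,300,210,4,'s6.png')
E
```

```text
now [ 552.  -353.8  179.1] psi -0.2942 t 8.4
d,w [ 0.0931 -0.0012  0.0007] [ 0.1  -0.22 -0.03]
```

View pics/w6.png

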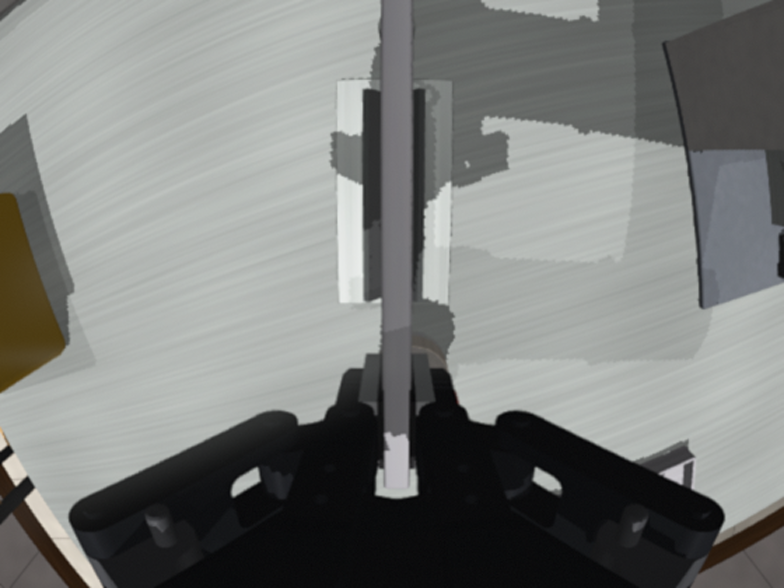

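View pics/s6.png

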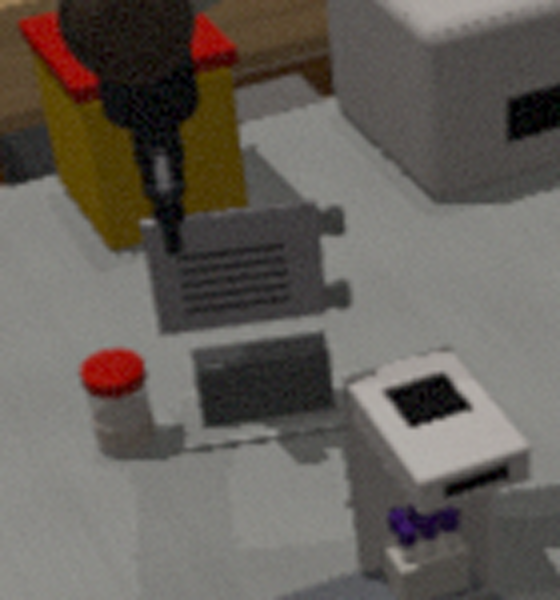

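Call:
arm_command(rows=[{"dx": 0.012, "dy": -0.0012, "dz": 0.0007, "wx": 0.1, "wy": -0.2, "wz": 0.0, "gripper": 1.0}, {"dx": 0.027, "dy": -0.0012, "dz": 0.0007, "wx": 0.1, "wy": -0.2, "wz": 0.0, "gripper": 1.0}, {"dx": 0.042, "dy": -0.0012, "dz": 0.0007, "wx": 0.1, "wy": -0.2, "wz": 0.0, "gripper": 1.0}, {"dx": 0.055, "dy": -0.0012, "dz": 0.0007, "wx": 0.1, "wy": -0.2, "wz": 0.0, "gripper": 1.0}, {"dx": 0.066, "dy": -0.0012, "dz": 0.0007, "wx": 0.1, "wy": -0.2, "wz": 0.0, "gripper": 1.0}, {"dx": 0.076, "dy": -0.0012, "dz": 0.0007, "wx": 0.1, "wy": -0.2, "wz": 0.0, "gripper": 1.0}, {"dx": 0.083, "dy": -0.0012, "dz": 0.0007, "wx": 0.1, "wy": -0.2, "wz": 0.0, "gripper": 1.0}, {"dx": 0.087, "dy": -0.0012, "dz": 0.0007, "wx": 0.1, "wy": -0.2, "wz": 0.0, "gripper": 1.0}])

```text
clock: 9.35
position: [554.1, -356.3, 95.2]
ee_rot: [0.104, 0.697, -0.105, 0.702]
contact_force: [-1.3, -0.6, -3.1]
gripper_width: 7.3
```

```bash
python3 - <<'E'
from h import *
plan([552,-355,86],-0.296)
s=arm.read_state(); print(s['contact_force'],s['wrist_torque'])
E
```

```text
now [ 554.1 -356.3   95.2] psi -0.2961 t 9.35
d,w [ 0.0092  0.0006 -0.0025] [-0.    0.38  0.02]
[-1.26365551 -0.6479683  -3.14308067] [-0.04092694 -0.12785053 -0.00187122]
```

Free inside the slot, with no side force. I'll continue down gently until it touches.

Call:
arm_command(rows=[{"dx": 0.001, "dy": 0.0, "dz": -0.002, "wx": 0.0, "wy": 0.3, "wz": 0.0, "gripper": 1.0}, {"dx": 0.002, "dy": 0.0, "dz": -0.002, "wx": 0.0, "wy": 0.3, "wz": 0.0, "gripper": 1.0}, {"dx": 0.003, "dy": 0.0, "dz": -0.002, "wx": 0.0, "wy": 0.3, "wz": 0.0, "gripper": 1.0}, {"dx": 0.004, "dy": 0.0, "dz": -0.002, "wx": 0.0, "wy": 0.3, "wz": 0.0, "gripper": 1.0}, {"dx": 0.005, "dy": 0.0, "dz": -0.002, "wx": 0.0, "wy": 0.3, "wz": 0.0, "gripper": 1.0}, {"dx": 0.006, "dy": 0.0, "dz": -0.002, "wx": 0.0, "wy": 0.3, "wz": 0.0, "gripper": 1.0}, {"dx": 0.007, "dy": 0.0, "dz": -0.002, "wx": 0.0, "wy": 0.3, "wz": 0.0, "gripper": 1.0}, {"dx": 0.008, "dy": 0.0, "dz": -0.002, "wx": 0.0, "wy": 0.3, "wz": 0.0, "gripper": 1.0}])

```text
clock: 10.15
position: [552.3, -355.8, 87.2]
ee_rot: [0.104, 0.699, -0.104, 0.7]
contact_force: [-0.8, -0.6, -2.9]
gripper_width: 7.0
```

```bash
python3 - <<'E'
from h import *
plan([552,-355,86],-0.296)
s=arm.read_state(); print(s['contact_force'],s['wrist_torque'])
E
```

```text
now [ 552.3 -355.8   87.2] psi -0.2961 t 10.15
d,w [ 0.0012  0.0006 -0.0005] [-0.01  0.09  0.02]
[-0.77578691 -0.61739025 -2.93431502] [-0.0395033  -0.15275501  0.06421527]
```

Call:
arm_command(rows=[{"dx": 0.0007, "dy": 0.0, "dz": 0.0, "wx": 0.0, "wy": 0.0, "wz": 0.0, "gripper": 1.0}, {"dx": 0.0014, "dy": 0.0, "dz": 0.0, "wx": 0.0, "wy": 0.0, "wz": 0.0, "gripper": 1.0}, {"dx": 0.002, "dy": 0.0, "dz": 0.0, "wx": 0.0, "wy": 0.0, "wz": 0.0, "gripper": 1.0}, {"dx": 0.0025, "dy": 0.0, "dz": 0.0, "wx": 0.0, "wy": 0.0, "wz": 0.0, "gripper": 1.0}, {"dx": 0.003, "dy": 0.0, "dz": 0.0, "wx": 0.0, "wy": 0.0, "wz": 0.0, "gripper": 1.0}, {"dx": 0.003, "dy": 0.0, "dz": 0.0, "wx": 0.0, "wy": 0.0, "wz": 0.0, "gripper": 1.0}, {"dx": 0.003, "dy": 0.0, "dz": 0.0, "wx": 0.0, "wy": 0.0, "wz": 0.0, "gripper": 1.0}, {"dx": 0.003, "dy": 0.0, "dz": 0.0, "wx": 0.0, "wy": 0.0, "wz": 0.0, "gripper": 1.0}])

```text
clock: 10.95
position: [552.5, -355.9, 85.4]
ee_rot: [0.104, 0.699, -0.105, 0.7]
contact_force: [-1.4, 2.5, 5.6]
gripper_width: 6.6
```

```bash
python3 - <<'E'
from h import *
plan([552,-355,86],-0.296)
s=arm.read_state(); print(s['contact_force'],s['wrist_torque'])
E
```

```text
now [ 552.5 -355.9   85.4] psi -0.2958 t 10.95
d,w [-0.0006  0.0008 -0.0007] [0.01 0.14 0.04]
[-1.39879381  2.46002468  5.64899653] [ 0.58492531  0.57234543 -0.04096649]
```

Call:
arm_command(rows=[{"dx": -0.0006, "dy": 0.0, "dz": 0.0, "wx": 0.0, "wy": 0.0, "wz": 0.0, "gripper": 0.7}, {"dx": -0.0006, "dy": 0.0, "dz": 0.0, "wx": 0.0, "wy": 0.0, "wz": 0.0, "gripper": 0.4}, {"dx": -0.0006, "dy": 0.0, "dz": 0.0, "wx": 0.0, "wy": 0.0, "wz": 0.0, "gripper": 0.0}, {"dx": -0.0006, "dy": 0.0, "dz": 0.0, "wx": 0.0, "wy": 0.0, "wz": 0.0, "gripper": -0.5}, {"dx": -0.0006, "dy": 0.0, "dz": 0.0, "wx": 0.0, "wy": 0.0, "wz": 0.0, "gripper": -1.0}, {"dx": -0.0006, "dy": 0.0, "dz": 0.0, "wx": 0.0, "wy": 0.0, "wz": 0.0, "gripper": -1.0}, {"dx": -0.0006, "dy": 0.0, "dz": 0.0, "wx": 0.0, "wy": 0.0, "wz": 0.0, "gripper": -1.0}, {"dx": -0.0006, "dy": 0.0, "dz": 0.0, "wx": 0.0, "wy": 0.0, "wz": 0.0, "gripper": -1.0}])

```text
clock: 11.75
position: [552.5, -355.9, 86.0]
ee_rot: [0.104, 0.699, -0.105, 0.7]
contact_force: [0.5, 0.8, -0.9]
gripper_width: 85.5
```

Call:
arm_command(rows=[{"dx": -0.02, "dy": 0.0, "dz": 0.0, "wx": 0.0, "wy": 0.0, "wz": 0.0, "gripper": -1.0}, {"dx": -0.05, "dy": 0.0, "dz": 0.0, "wx": 0.0, "wy": 0.0, "wz": 0.0, "gripper": -1.0}, {"dx": -0.08, "dy": 0.0, "dz": -0.02, "wx": 0.0, "wy": 0.0, "wz": 0.0, "gripper": -1.0}, {"dx": -0.1, "dy": 0.0, "dz": -0.05, "wx": 0.0, "wy": 0.0, "wz": 0.0, "gripper": -1.0}, {"dx": -0.12, "dy": 0.0, "dz": -0.08, "wx": 0.0, "wy": 0.0, "wz": 0.0, "gripper": -1.0}, {"dx": -0.12, "dy": 0.0, "dz": -0.107, "wx": 0.0, "wy": 0.0, "wz": 0.0, "gripper": -1.0}, {"dx": -0.12, "dy": 0.0, "dz": -0.107, "wx": 0.0, "wy": 0.0, "wz": 0.0, "gripper": -1.0}, {"dx": -0.12, "dy": 0.0, "dz": -0.107, "wx": 0.0, "wy": 0.0, "wz": 0.0, "gripper": -1.0}])

```text
clock: 12.55
position: [449.7, -324.6, 206.4]
ee_rot: [0.104, 0.698, -0.105, 0.701]
contact_force: [-0.2, 0.7, -0.0]
gripper_width: 85.6
```

```bash
python3 - <<'E'
from h import *
plan([552,-355,86],-0.296)
s=arm.read_state();d=get_image('wrist'); np.savez('w7.npz',s=np.array([s,d],dtype=object))
crop(d['img'],0,0,560,420,1.4,'w7.png')
d=get_image('scene'); crop(d['img'],160,60,300,210,4,'s7.png')
E
```

```text
now [ 449.7 -324.6  206.4] psi -0.2958 t 12.55
d,w [0.1208 0.0009 0.1062] [0.01 0.22 0.05]
```

View pics/w7.png

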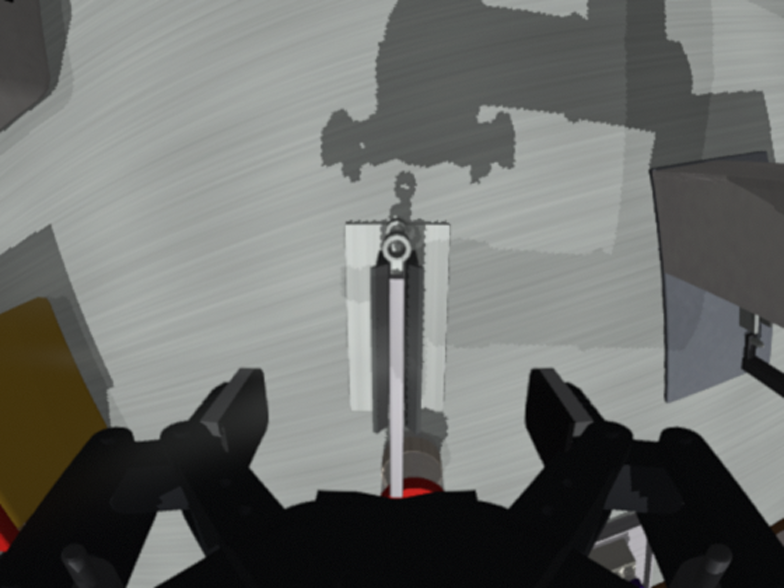

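View pics/s7.png

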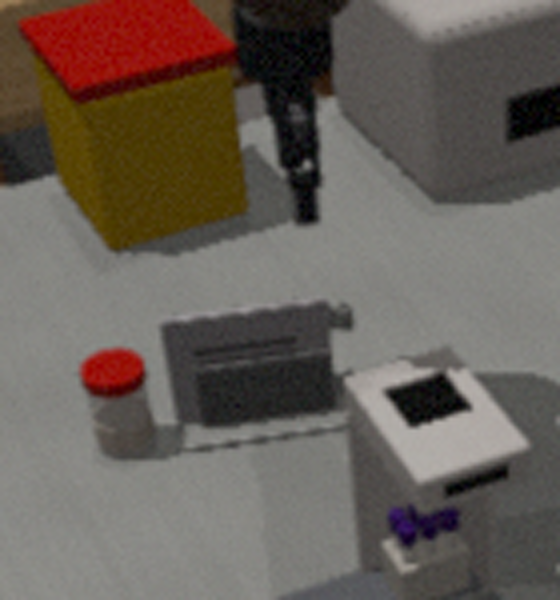

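```bash
python3 - <<'E'
from h import *
s,d=np.load('w7.npz',allow_pickle=True)['s']
crop(d['img'],250,145,320,300,6,"w7c.png")
h=wray(d,s,(397/1.4,249/1.4),106); e=wray(d,s,(397.5/1.4,278/1.4),116)
print(h,e); M=wpose(s)[:3,:3]; print(M.T@(h-s["position"]),M.T@(e-s["position"]))
f=wray(d,s,(396.5/1.4,430/1.4),116);print(f,np.arctan2(*(f-e)[1::-1]))
g=h+30*np.array([np.cos(-.296),np.sin(-.296),0]); print("g",g)
E
```

```text
[ 422.968303   -316.51960148  106.        ] [ 436.13789009 -320.27265993  116.        ]
[ 1.00264593e+02  5.11635398e-02 -2.83361039e+01] [ 90.31588837   0.29165406 -14.60697769]
[ 524.43392149 -347.70575149  116.        ] -0.3012391579662957
g [ 451.66363072 -325.27049668  106.        ]
```

```bash
python3 - <<'E'
import cv2
c=cv2.imread("pics/w7c.png");print(c.shape);cv2.imwrite("pics/w7d.png",c[100:700])
E
```

```text
(930, 420, 3)
```

View pics/w7d.png

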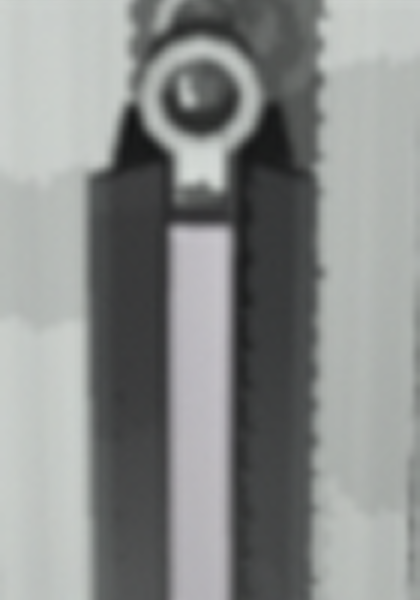

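Call:
arm_command(rows=[{"dx": 0.03, "dy": 0.0, "dz": 0.0017, "wx": 0.2, "wy": 0.2, "wz": 0.0, "gripper": -1.0}, {"dx": 0.06, "dy": 0.0, "dz": 0.0017, "wx": 0.2, "wy": 0.2, "wz": 0.0, "gripper": -1.0}, {"dx": 0.09, "dy": 0.0, "dz": 0.0017, "wx": 0.2, "wy": 0.2, "wz": 0.0, "gripper": -1.0}, {"dx": 0.11, "dy": 0.0, "dz": 0.0017, "wx": 0.2, "wy": 0.2, "wz": 0.0, "gripper": -1.0}, {"dx": 0.121, "dy": 0.0, "dz": 0.0017, "wx": 0.2, "wy": 0.2, "wz": 0.0, "gripper": -1.0}, {"dx": 0.121, "dy": 0.0, "dz": 0.0017, "wx": 0.2, "wy": 0.2, "wz": 0.0, "gripper": -1.0}, {"dx": 0.121, "dy": 0.0, "dz": 0.0017, "wx": 0.2, "wy": 0.2, "wz": 0.0, "gripper": -1.0}, {"dx": 0.121, "dy": 0.0, "dz": 0.0017, "wx": 0.2, "wy": 0.2, "wz": 0.0, "gripper": -1.0}])

```text
clock: 13.45
position: [453.4, -325.9, 85.8]
ee_rot: [0.105, 0.699, -0.106, 0.7]
contact_force: [-0.3, -0.3, -0.3]
gripper_width: 85.1
```

```bash
python3 - <<'E'
from h import *
plan([451.7,-325.3,85],-0.2985)
s=arm.read_state();d=get_image('wrist'); np.savez('w8.npz',s=np.array([s,d],dtype=object)); print(s['contact_force'])
crop(d['img'],0,0,560,420,1.4,'w8.png')
E
```

```text
now [ 453.4 -325.9   85.8] psi -0.2988 t 13.45
d,w [ 0.0008  0.0001 -0.0018] [-0.02  0.1   0.07]
[-0.26224395 -0.32386664 -0.33485783]
```

View pics/w8.png

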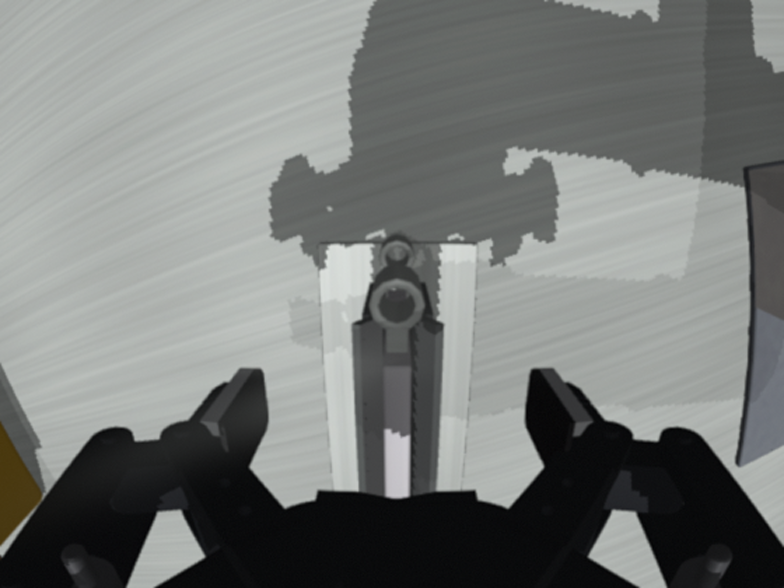

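Call:
arm_command(rows=[{"dx": 0.0007, "dy": 0.0, "dz": -0.0018, "wx": 0.0, "wy": 0.1, "wz": 0.0, "gripper": -1.0}, {"dx": 0.0007, "dy": 0.0, "dz": -0.0018, "wx": 0.0, "wy": 0.1, "wz": 0.0, "gripper": 0.5}, {"dx": 0.0007, "dy": 0.0, "dz": -0.0018, "wx": 0.0, "wy": 0.1, "wz": 0.0, "gripper": 1.0}, {"dx": 0.0007, "dy": 0.0, "dz": -0.0018, "wx": 0.0, "wy": 0.1, "wz": 0.0, "gripper": 1.0}, {"dx": 0.0007, "dy": 0.0, "dz": -0.0018, "wx": 0.0, "wy": 0.1, "wz": 0.0, "gripper": 1.0}, {"dx": 0.0007, "dy": 0.0, "dz": -0.0018, "wx": 0.0, "wy": 0.1, "wz": 0.0, "gripper": 1.0}, {"dx": 0.0007, "dy": 0.0, "dz": -0.0018, "wx": 0.0, "wy": 0.1, "wz": 0.0, "gripper": 1.0}, {"dx": 0.0007, "dy": 0.0, "dz": -0.0018, "wx": 0.0, "wy": 0.1, "wz": 0.0, "gripper": 1.0}])

```text
clock: 14.3
position: [451.6, -325.3, 85.3]
ee_rot: [0.105, 0.699, -0.106, 0.699]
contact_force: [-0.4, -0.1, 1.2]
gripper_width: 6.9
```

Call:
arm_command(rows=[{"dx": -0.002, "dy": 0.0, "dz": 0.0, "wx": 0.0, "wy": 0.0, "wz": 0.0, "gripper": 1.0}, {"dx": -0.006, "dy": 0.0, "dz": 0.0, "wx": 0.0, "wy": 0.0, "wz": 0.0, "gripper": 1.0}, {"dx": -0.016, "dy": 0.0, "dz": 0.0, "wx": 0.0, "wy": 0.0, "wz": 0.0, "gripper": 1.0}, {"dx": -0.03, "dy": 0.0, "dz": 0.0, "wx": 0.0, "wy": 0.0, "wz": 0.0, "gripper": 1.0}, {"dx": -0.05, "dy": 0.0, "dz": 0.0, "wx": 0.0, "wy": 0.0, "wz": 0.0, "gripper": 1.0}, {"dx": -0.075, "dy": 0.0, "dz": 0.0, "wx": 0.0, "wy": 0.0, "wz": 0.0, "gripper": 1.0}, {"dx": -0.095, "dy": 0.0, "dz": 0.0, "wx": 0.0, "wy": 0.0, "wz": 0.0, "gripper": 1.0}, {"dx": -0.1, "dy": 0.0, "dz": 0.0, "wx": 0.0, "wy": 0.0, "wz": 0.0, "gripper": 1.0}])

```text
clock: 15.1
position: [452.9, -325.8, 188.4]
ee_rot: [0.104, 0.697, -0.106, 0.701]
contact_force: [0.5, -0.5, -3.3]
gripper_width: 7.3
```

```bash
python3 - <<'E'
from h import *
plan([451.7,-325.3,85],-0.2985)
s=arm.read_state();d=get_image('wrist'); np.savez('w9.npz',s=np.array([s,d],dtype=object)); print(s['contact_force'],s['wrist_torque'],s['gripper_width'])
crop(d['img'],0,0,560,420,1.4,'w9.png')
d=get_image('scene'); crop(d['img'],160,60,300,210,4,'s9.png')
E
```

```text
now [ 452.9 -325.8  188.4] psi -0.2984 t 15.1
d,w [ 0.1034  0.0004 -0.0019] [0.01 0.32 0.12]
[ 0.48223013 -0.50504703 -3.33295773] [-0.00686089  0.05970709 -0.05933859] 7.266125210146163
```

View pics/w9.png

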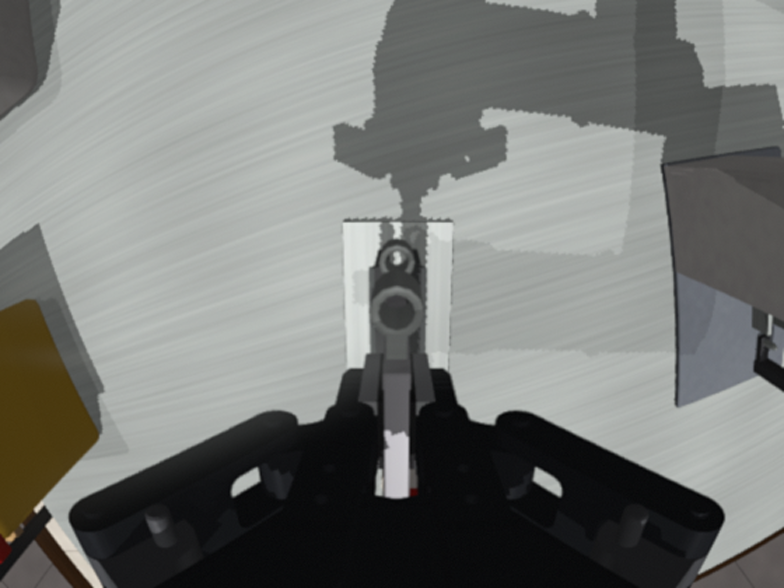

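View pics/s9.png

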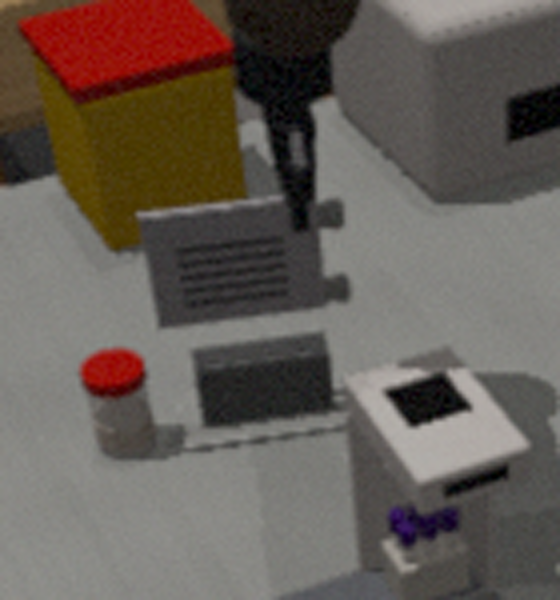

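```bash
python3 - <<'E'
from h import *
s,d=np.load('w9.npz',allow_pickle=True)['s']
crop(d['img'],240,160,330,260,6,"w9c.png")
def tray(d,uv,xt):
    f=d["K"][0,0]; p=np.array(uv)-d["K"][:2,2]; r=np.hypot(*p); th=r/f
    v=d["T_tool_cam"][:3,:3]@np.array([*(p/r*np.sin(th)),np.cos(th)]); c=d["T_tool_cam"][:3,3]
    return c+v*(xt-c[0])/v[0]
print(tray(d,(397.5/1.4,311/1.4),-20.7),tray(d,(397.5/1.4,259/1.4),52.3))
E
```

```text
[-20.7         -0.12172785 -30.88296133] [ 52.3          0.14345756 -31.86673545]
```

View pics/w9c.png

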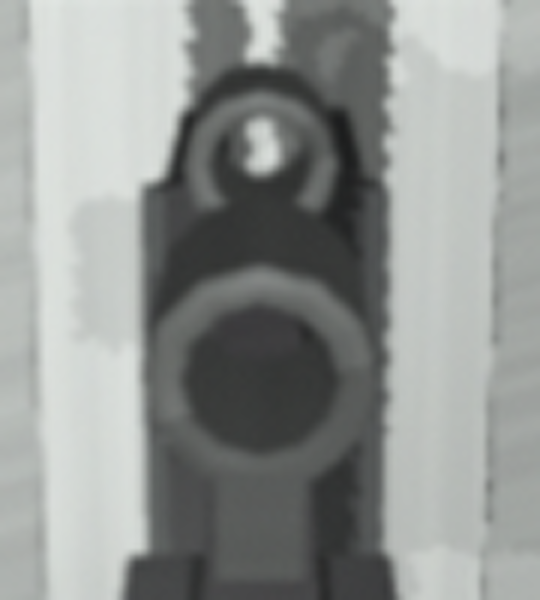

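Call:
arm_command(rows=[{"dx": -0.02, "dy": 0.0, "dz": 0.0, "wx": -2.0, "wy": 0.0, "wz": 0.0, "gripper": 1.0}, {"dx": -0.045, "dy": 0.005, "dz": 0.0, "wx": -6.0, "wy": 0.0, "wz": 0.0, "gripper": 1.0}, {"dx": -0.07, "dy": 0.02, "dz": -0.002, "wx": -12.0, "wy": 0.0, "wz": 0.0, "gripper": 1.0}, {"dx": -0.095, "dy": 0.04, "dz": -0.004, "wx": -19.0, "wy": 0.0, "wz": 0.0, "gripper": 1.0}, {"dx": -0.12, "dy": 0.06, "dz": -0.006, "wx": -27.0, "wy": 0.0, "wz": 0.0, "gripper": 1.0}, {"dx": -0.135, "dy": 0.085, "dz": -0.008, "wx": -35.0, "wy": 0.0, "wz": 0.0, "gripper": 1.0}, {"dx": -0.135, "dy": 0.11, "dz": -0.01, "wx": -43.0, "wy": 0.0, "wz": 0.0, "gripper": 1.0}, {"dx": -0.135, "dy": 0.13, "dz": -0.011, "wx": -51.0, "wy": 0.0, "wz": 0.0, "gripper": 1.0}])

```text
clock: 16.0
position: [479.0, -196.0, 319.7]
ee_rot: [-0.208, 0.676, 0.208, 0.676]
contact_force: [0.5, -0.4, -3.1]
gripper_width: 7.4
```

```bash
python3 - <<'E'
from h import *
plan([540,-50,325],1.8)
s=arm.read_state(); print(s['joints'],s['gripper_width'])
E
```

```text
now [ 479.  -196.   319.7] psi 0.5971 t 16.0
d,w [-0.0053  0.0864  0.1325] [-6.892e+01 -3.000e-02 -3.000e-02]
[-7.43692212e-02  1.47626452e-01 -9.65320363e-02  2.73246817e-04
 -1.32717804e+00 -8.99357057e-01] 7.393680544102368
```

Call:
arm_command(rows=[{"dx": -0.005, "dy": 0.01, "dz": 0.016, "wx": -8.0, "wy": 0.0, "wz": 0.0, "gripper": 1.0}, {"dx": -0.005, "dy": 0.02, "dz": 0.032, "wx": -16.0, "wy": 0.0, "wz": 0.0, "gripper": 1.0}, {"dx": -0.005, "dy": 0.03, "dz": 0.048, "wx": -24.0, "wy": 0.0, "wz": 0.0, "gripper": 1.0}, {"dx": -0.005, "dy": 0.041, "dz": 0.065, "wx": -32.0, "wy": 0.0, "wz": 0.0, "gripper": 1.0}, {"dx": -0.005, "dy": 0.052, "dz": 0.082, "wx": -40.0, "wy": 0.0, "wz": 0.0, "gripper": 1.0}, {"dx": -0.005, "dy": 0.063, "dz": 0.099, "wx": -48.0, "wy": 0.0, "wz": 0.0, "gripper": 1.0}, {"dx": -0.005, "dy": 0.075, "dz": 0.116, "wx": -56.0, "wy": 0.0, "wz": 0.0, "gripper": 1.0}, {"dx": -0.005, "dy": 0.087, "dz": 0.132, "wx": -64.0, "wy": 0.0, "wz": 0.0, "gripper": 1.0}])

```text
clock: 16.8
position: [539.0, -48.9, 322.7]
ee_rot: [-0.535, 0.462, 0.537, 0.46]
contact_force: [-0.0, 0.6, -3.7]
gripper_width: 7.0
```

```bash
python3 - <<'E'
from h import *
plan([591,65,325],3.11)
s=arm.read_state(); print(s['joints'],s['gripper_width'])
E
```

```text
now [539.  -48.9 322.7] psi 1.7199 t 16.8
d,w [-0.0026 -0.0684  0.1049] [-79.65   0.17  -0.18]
[ 2.08947222e-01  1.91028042e-01 -3.55983334e-02 -5.29384301e-04
 -1.34804830e+00 -5.97661358e-02] 6.99725435690651
```

Call:
arm_command(rows=[{"dx": -0.002, "dy": -0.008, "dz": 0.012, "wx": -8.0, "wy": 0.0, "wz": 0.0, "gripper": 1.0}, {"dx": -0.002, "dy": -0.016, "dz": 0.024, "wx": -16.0, "wy": 0.0, "wz": 0.0, "gripper": 1.0}, {"dx": -0.002, "dy": -0.025, "dz": 0.037, "wx": -24.0, "wy": 0.0, "wz": 0.0, "gripper": 1.0}, {"dx": -0.002, "dy": -0.034, "dz": 0.05, "wx": -32.0, "wy": 0.0, "wz": 0.0, "gripper": 1.0}, {"dx": -0.002, "dy": -0.043, "dz": 0.065, "wx": -40.0, "wy": 0.0, "wz": 0.0, "gripper": 1.0}, {"dx": -0.002, "dy": -0.052, "dz": 0.08, "wx": -48.0, "wy": 0.0, "wz": 0.0, "gripper": 1.0}, {"dx": -0.002, "dy": -0.06, "dz": 0.095, "wx": -56.0, "wy": 0.0, "wz": 0.0, "gripper": 1.0}, {"dx": -0.002, "dy": -0.068, "dz": 0.105, "wx": -64.0, "wy": 0.0, "wz": 0.0, "gripper": 1.0}])

```text
clock: 17.6
position: [590.5, 66.1, 322.3]
ee_rot: [-0.697, 0.106, 0.702, 0.105]
contact_force: [-0.2, -0.5, -3.0]
gripper_width: 7.3
```

```bash
python3 - <<'E'
from h import *
plan([591,65,325],3.11)
s=arm.read_state();d=get_image('wrist'); np.savez('w10.npz',s=np.array([s,d],dtype=object)); print(s['contact_force'],s['wrist_torque'],s['gripper_width'])
crop(d['img'],0,0,560,420,1.4,'w10.png')
E
```

```text
now [590.5  66.1 322.3] psi 2.8431 t 17.6
d,w [-0.0027  0.0009 -0.0008] [-15.29   0.38  -0.09]
[-0.18383308 -0.46827864 -2.97141505] [-0.10654848 -0.21501162  0.01802907] 7.307819735757578
```

View pics/w10.png

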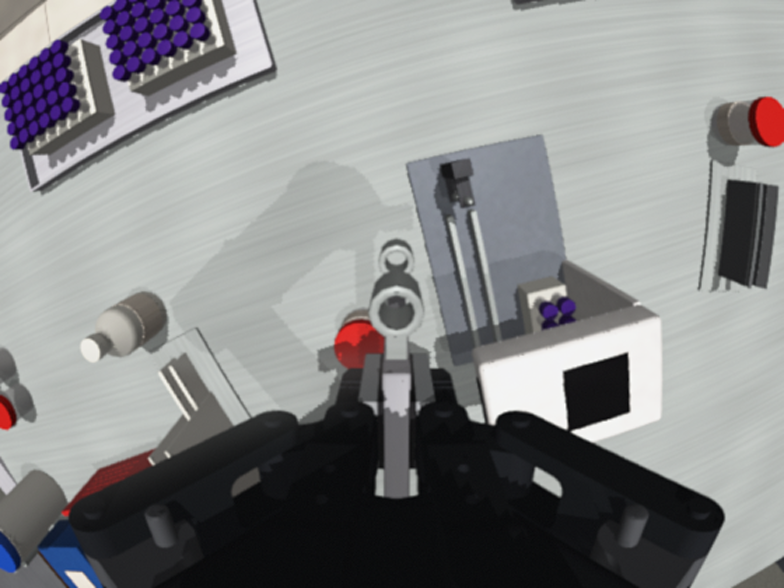

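Call:
arm_command(rows=[{"dx": 0.02, "dy": 0.001, "dz": -0.001, "wx": -7.5, "wy": 0.3, "wz": 0.0, "gripper": 1.0}, {"dx": 0.05, "dy": 0.001, "dz": -0.001, "wx": -15.3, "wy": 0.3, "wz": 0.0, "gripper": 1.0}, {"dx": 0.075, "dy": 0.001, "dz": -0.001, "wx": -15.3, "wy": 0.3, "wz": 0.0, "gripper": 1.0}, {"dx": 0.095, "dy": 0.001, "dz": -0.001, "wx": -15.3, "wy": 0.3, "wz": 0.0, "gripper": 1.0}, {"dx": 0.105, "dy": 0.001, "dz": -0.001, "wx": -15.3, "wy": 0.3, "wz": 0.0, "gripper": 1.0}, {"dx": 0.11, "dy": 0.001, "dz": -0.001, "wx": -15.3, "wy": 0.3, "wz": 0.0, "gripper": 1.0}, {"dx": 0.11, "dy": 0.001, "dz": -0.001, "wx": -15.3, "wy": 0.3, "wz": 0.0, "gripper": 1.0}, {"dx": 0.11, "dy": 0.001, "dz": -0.001, "wx": -15.3, "wy": 0.3, "wz": 0.0, "gripper": 1.0}])

```text
clock: 18.45
position: [592.2, 66.1, 212.9]
ee_rot: [0.707, -0.01, -0.707, -0.009]
contact_force: [-0.2, -0.8, -2.8]
gripper_width: 7.1
```

```bash
python3 - <<'E'
from h import *
plan([591,65,210],3.11)
s=arm.read_state();d=get_image('wrist'); np.savez('w11.npz',s=np.array([s,d],dtype=object)); print(s['contact_force'],s['wrist_torque'],s['gripper_width'])
crop(d['img'],0,0,560,420,1.4,'w11.png')
crop(d['img'],270,60,430,300,3,'w11c.png')
E
```

```text
now [592.2  66.1 212.9] psi 3.1143 t 18.45
d,w [0.0029 0.0011 0.0011] [ 0.25 -0.06 -0.04]
[-0.15994853 -0.81308614 -2.77842451] [-0.03189847 -0.23747273 -0.01119907] 7.107014368528437
```

View pics/w11.png

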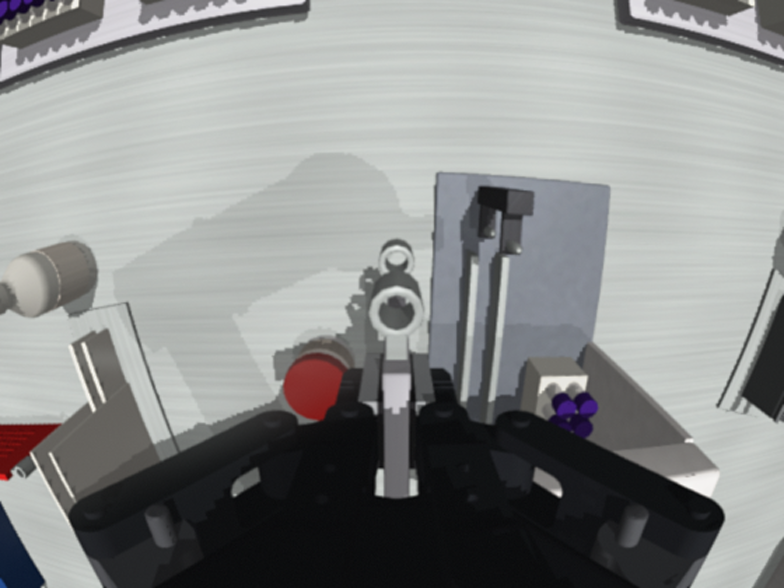

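```bash
python3 - <<'E'
from h import *
s,d=np.load('w11.npz',allow_pickle=True)['s']
crop(d['img'],300,115,440,205,5.5,'w11e.png')
crop(d['img'],300,180,400,290,5,'w11f.png')
E
```

```text
(no output)
```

View pics/w11e.png

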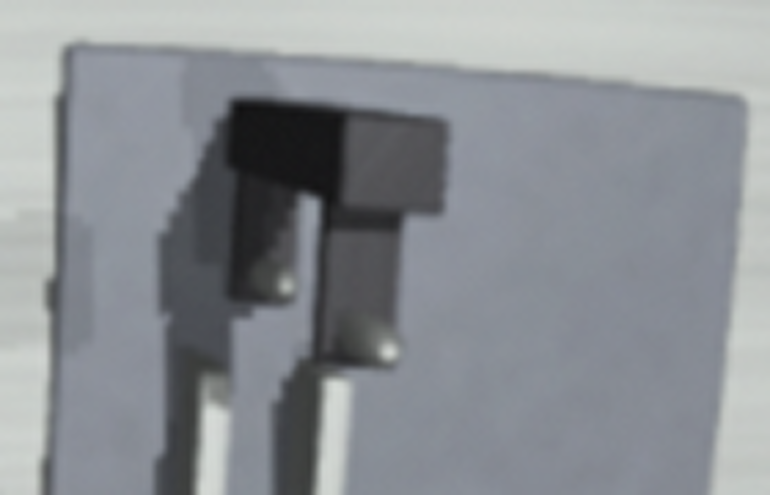

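View pics/w11f.png

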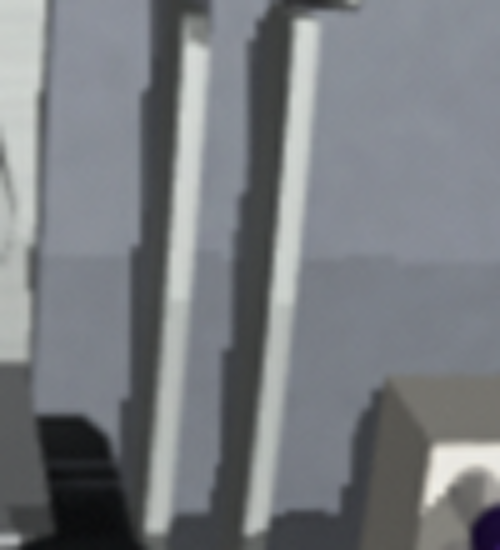

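```bash
cat > bay.py <<'E'
from h import *
from scipy.optimize import least_squares
def fit(d,s,pts,lines,x0=(540,-31,3.11)):
    def res(p):
        r=[]
        for X,uv,w in pts: r+=list(w*(wproj(d,s,frame((p[0],p[1],0),p[2],[X]))[0]-uv))
        for y,uv in lines:
            P=wray(d,s,uv,33); c,sn=np.cos(p[2]),np.sin(p[2]); q=P[:2]-p[:2]
            r.append(((-sn*q[0]+c*q[1])-y))
        return np.array(r)
    o=least_squares(res,x0); return o.x,res(o.x).round(1)
E
python3 - <<'E'
from bay import *
s,d=np.load('w11.npz',allow_pickle=True)['s']
e=lambda a,b:np.array((a/5.5+300,b/5.5+115)); g=lambda a,b:np.array((a/5+300,b/5+180))
pts=[((-80,-30,107),e(388,350),1),((-80,-30,34),e(285,287),1),((-123,-70,8),e(68,46),1),((-123,75,8),e(745,98),1)]
lines=[(-41.5,g(198,20)),(-41.5,g(158,530)),(-18.5,g(304,20)),(-18.5,g(257,530))]
x,r=fit(d,s,pts,lines); print(x,r)
for sub in (pts[:2],pts[2:]):print(fit(d,s,sub,lines))
a,b=(wray(d,s,l[1],33) for l in lines[:2]); print(np.arctan2(*(b-a)[1::-1])); a,b=(wray(d,s,l[1],33) for l in lines[2:]); print(np.arctan2(*(b-a)[1::-1]))
print("pintle",frame((x[0],x[1],0),x[2],[(-80,-30,0)]), "separate", wray(d,s,pts[0][1],107),wray(d,s,pts[1][1],34))
E
```

```text
[536.1792032  -30.4263874    3.09052903] [ 0.   0.7 -0.1  0.1 -0.9 -0.6  1.2 -0.5  0.3  0.2 -0.5  0.1]
(array([536.59791526, -30.49034877,   3.091701  ]), array([-0. ,  0.2, -0.2, -0.2,  0.3,  0.1, -0.5, -0. ]))
(array([535.58080385, -30.40700045,   3.09139815]), array([-1. ,  0. ,  1.1, -0. ,  0.3,  0.1, -0.5,  0. ]))
3.0898542866190413
3.095611106943147
pintle [[617.60616909  -4.54880587   0.        ]] separate [618.14227406  -4.52677233 107.        ] [617.74314268  -4.70191899  34.        ]
```

```bash
python3 - <<'E'
from h import *
s,d=np.load('w11.npz',allow_pickle=True)['s']
crop(d['img'],240,160,330,260,6,"w11g.png")
E
```

View pics/w11g.png

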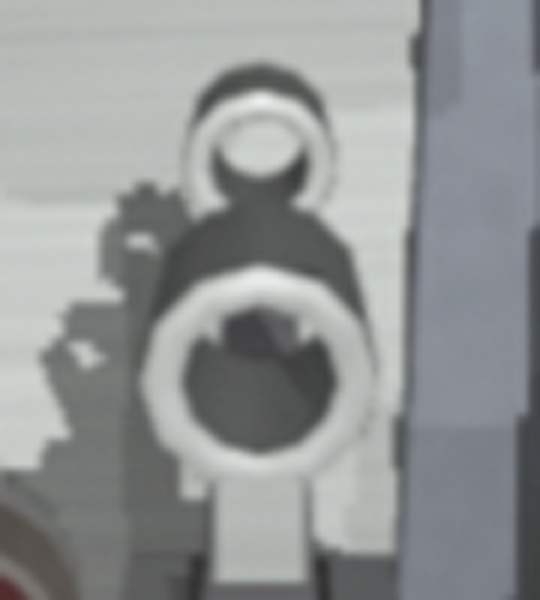

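```bash
cat >> h.py <<'E'
def tray(d,uv,xt):
    f=d["K"][0,0]; p=np.array(uv)-d["K"][:2,2]; r=np.hypot(*p); th=r/f
    v=d["T_tool_cam"][:3,:3]@np.array([*(p/r*np.sin(th)),np.cos(th)]); c=d["T_tool_cam"][:3,3]
    return c+v*(xt-c[0])/v[0]
E
python3 - <<'E'
from h import *
s,d=np.load('w11.npz',allow_pickle=True)['s']
u=tray(d,(283.25,222.2),-20.7); l=tray(d,(283.5,187.7),52.3); print(u,l, "pitch deg",np.degrees((l-u)[2]/73), "roll",np.degrees((l-u)[1]/73))
M=wpose(s)[:3,:3];print(M.round(4))
E
```

```text
[-20.7          0.69997177 -30.85346372] [ 52.3          0.94411285 -30.37372646] pitch deg 0.3765331585100065 roll 0.19161990494781625
[[ 1.000e-03 -2.720e-02 -9.996e-01]
 [-7.000e-04 -9.996e-01  2.720e-02]
 [-1.000e+00  6.000e-04 -1.100e-03]]
```

```bash
python3 - <<'E'
from h import *
plan([590.4,57.6,124],3.0915)
E
```

```text
now [592.2  66.1 213.1] psi 3.1145 t 18.5
d,w [0.0891 0.0085 0.0017] [ 1.32 -0.08 -0.02]
```

Call:
arm_command(rows=[{"dx": 0.01, "dy": 0.004, "dz": 0.001, "wx": 0.6, "wy": 0.0, "wz": 0.0, "gripper": 1.0}, {"dx": 0.025, "dy": 0.0085, "dz": 0.0017, "wx": 1.3, "wy": 0.0, "wz": 0.0, "gripper": 1.0}, {"dx": 0.042, "dy": 0.0085, "dz": 0.0017, "wx": 1.3, "wy": 0.0, "wz": 0.0, "gripper": 1.0}, {"dx": 0.06, "dy": 0.0085, "dz": 0.0017, "wx": 1.3, "wy": 0.0, "wz": 0.0, "gripper": 1.0}, {"dx": 0.076, "dy": 0.0085, "dz": 0.0017, "wx": 1.3, "wy": 0.0, "wz": 0.0, "gripper": 1.0}, {"dx": 0.086, "dy": 0.0085, "dz": 0.0017, "wx": 1.3, "wy": 0.0, "wz": 0.0, "gripper": 1.0}, {"dx": 0.089, "dy": 0.0085, "dz": 0.0017, "wx": 1.3, "wy": 0.0, "wz": 0.0, "gripper": 1.0}, {"dx": 0.089, "dy": 0.0085, "dz": 0.0017, "wx": 1.3, "wy": 0.0, "wz": 0.0, "gripper": 1.0}])

```text
clock: 19.3
position: [590.5, 57.5, 124.1]
ee_rot: [0.707, -0.018, -0.706, -0.017]
contact_force: [-0.9, 0.1, -3.2]
gripper_width: 7.1
```

```bash
python3 - <<'E'
from h import *
plan([590.4,57.6,124],3.0915)
s=arm.read_state();d=get_image('wrist'); np.savez('w12.npz',s=np.array([s,d],dtype=object)); print(s['contact_force'],s['wrist_torque'],s['gripper_width'])
crop(d['img'],0,0,560,420,1.4,'w12.png')
crop(d['img'],270,80,470,230,4,'w12c.png')
d=get_image('scene'); crop(d['img'],180,80,330,230,4,'s12.png')
E
```

```text
now [590.5  57.5 124.1] psi 3.0917 t 19.3
d,w [ 0.0001 -0.0001  0.0001] [ 0.01 -0.08 -0.04]
[-0.9077595   0.08756916 -3.24028473] [-0.00250127 -0.22770915  0.01771174] 7.0740269591181155
```

View pics/w12.png

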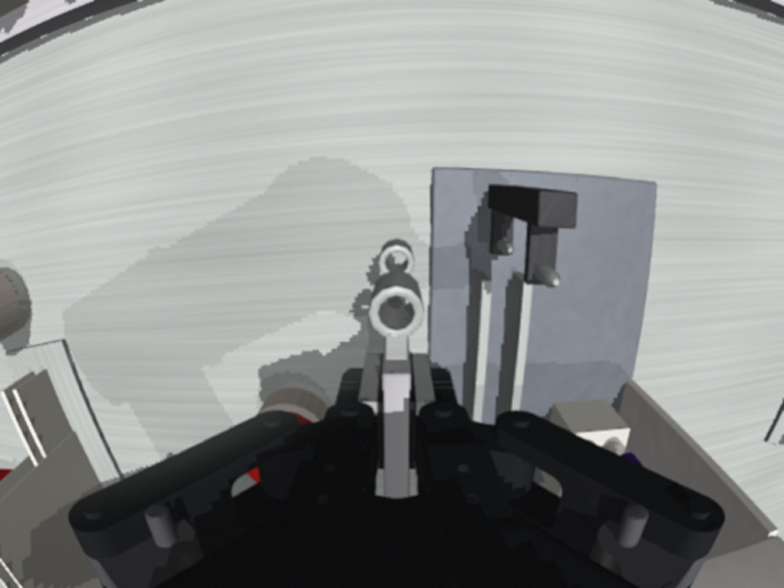

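View pics/w12c.png

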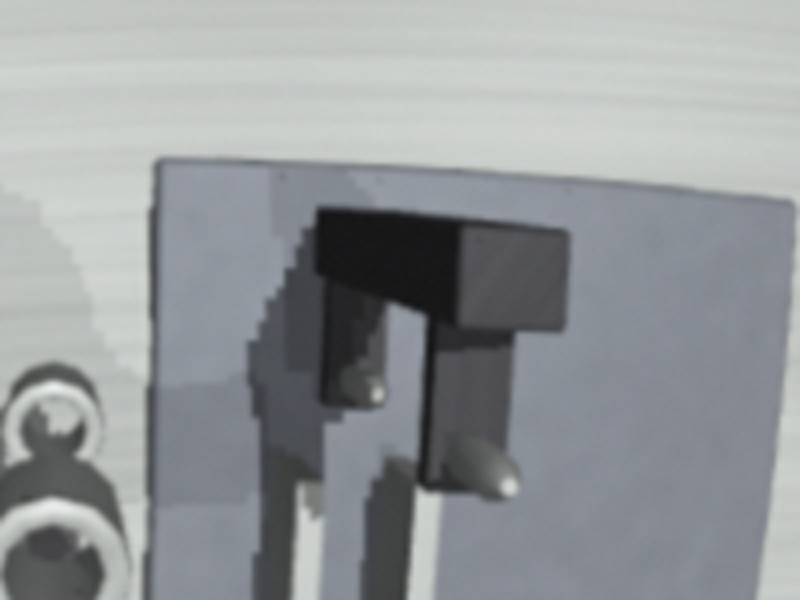

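View pics/s12.png

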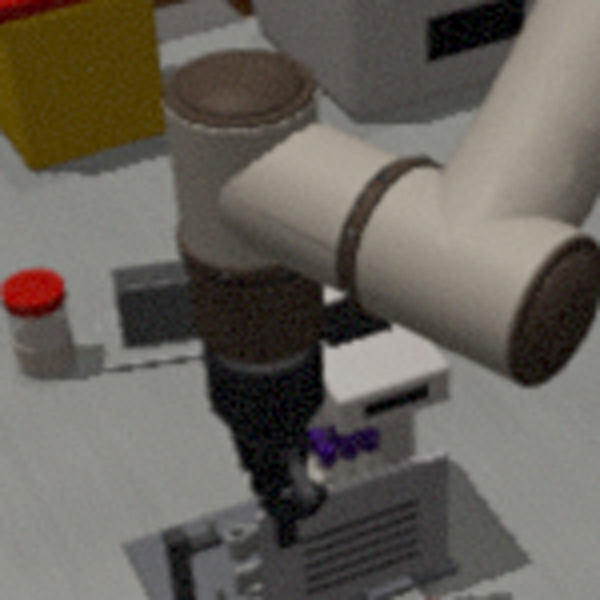

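```bash
python3 - <<'E'
from bay import *
s,d=np.load('w12.npz',allow_pickle=True)['s']
e=lambda a,b:np.array((a/4+270-.4,b/4+80-.4))
pts=[((-80,-30,107),e(508,487),1),((-80,-30,34),e(375,388),1),((-123,-70,8),e(158,158),1),((-123,75,8),e(793,202),1)]
x,r=fit(d,s,pts,[]); print(x,r)
M=wpose(s)[:3,:3]
for p,z in ((pts[0],107),(pts[1],34)):
    P=wray(d,s,p[1],z); print(P, (M.T@(P-s["position"])).round(2))
E
```

```text
[536.58625216 -29.31616838   3.08497833] [-0.2 -0.4  0.1  1.6 -1.2 -0.8  2.  -0.3]
[617.93834124  -4.03723684 107.        ] [ 17.16  60.12 -30.48]
[619.34837206  -3.78687546  34.        ] [ 90.16  59.75 -31.77]
```

Call:
arm_command(rows=[{"dx": 0.0, "dy": 0.005, "dz": 0.0, "wx": 0.0, "wy": 0.0, "wz": 0.0, "gripper": 1.0}, {"dx": 0.0, "dy": 0.014, "dz": 0.0, "wx": 0.0, "wy": 0.0, "wz": 0.0, "gripper": 1.0}, {"dx": 0.0, "dy": 0.025, "dz": 0.0, "wx": 0.0, "wy": 0.0, "wz": 0.0, "gripper": 1.0}, {"dx": 0.0, "dy": 0.036, "dz": 0.0, "wx": 0.0, "wy": 0.0, "wz": 0.0, "gripper": 1.0}, {"dx": 0.0, "dy": 0.046, "dz": 0.0, "wx": 0.0, "wy": 0.0, "wz": 0.0, "gripper": 1.0}, {"dx": 0.0, "dy": 0.054, "dz": 0.0, "wx": 0.0, "wy": 0.0, "wz": 0.0, "gripper": 1.0}, {"dx": 0.0, "dy": 0.0594, "dz": 0.0, "wx": 0.0, "wy": 0.0, "wz": 0.0, "gripper": 1.0}, {"dx": 0.0, "dy": 0.0594, "dz": 0.0, "wx": 0.0, "wy": 0.0, "wz": 0.0, "gripper": 1.0}])

```text
clock: 20.2
position: [588.0, -2.4, 125.0]
ee_rot: [0.708, -0.018, -0.706, -0.018]
contact_force: [-0.1, 0.3, -4.2]
gripper_width: 7.2
```

```bash
python3 - <<'E'
from h import *
plan([587.4,-2.3,124],3.0915)
s=arm.read_state();d=get_image('wrist'); np.savez('w13.npz',s=np.array([s,d],dtype=object)); print(s['contact_force'],s['wrist_torque'],s['gripper_width'])
crop(d['img'],0,0,560,420,1.4,'w13.png')
crop(d['img'],230,140,340,240,6,'w13c.png')
d=get_image('scene'); crop(d['img'],180,80,330,230,4,'s13.png')
E
```

```text
now [588.   -2.4 125. ] psi 3.0908 t 20.2
d,w [ 0.001  -0.      0.0006] [-0.04 -0.17 -0.  ]
[-0.12226283  0.32305603 -4.1636145 ] [-0.01207807 -0.14831118 -0.07016765] 7.154020920833518
```

View pics/w13.png

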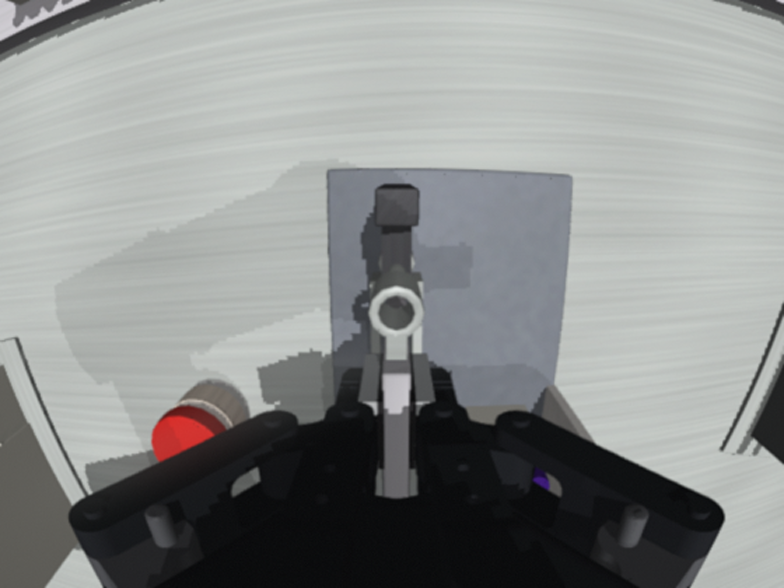

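View pics/w13c.png

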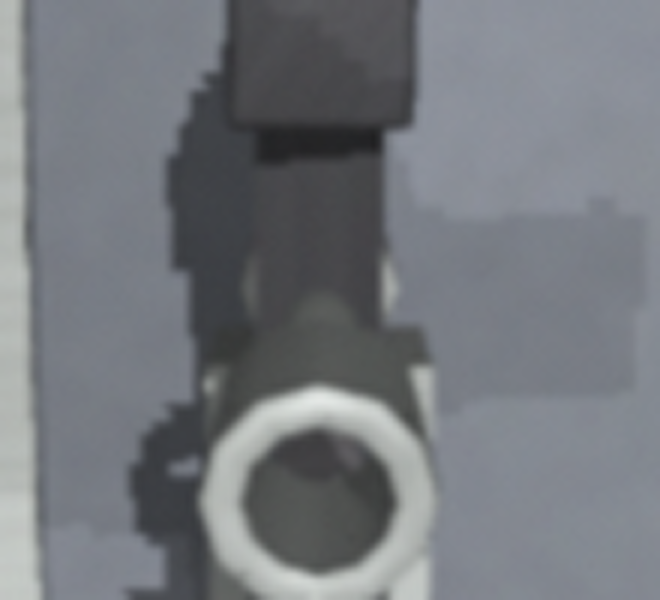

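View pics/s13.png

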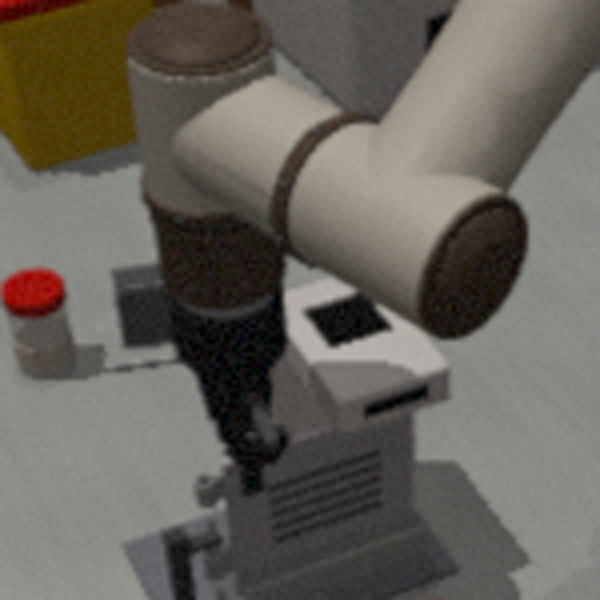

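```bash
python3 - <<'E'
from h import *
s,d=np.load('w13.npz',allow_pickle=True)['s']
im=cv2.resize(d['img'][140:240,230:340,::-1],None,fx=6,fy=6,interpolation=cv2.INTER_CUBIC)
t=np.linspace(0,2*np.pi,40)
def circ(cx,cy,r,z,col):
    p=(wproj(d,s,np.c_[cx+r*np.cos(t),cy+r*np.sin(t),np.full(40,z)])-[230,140]+.4)*6
    cv2.polylines(im,[p.astype(np.int32)],True,col,1)
for z,r in((89,3.5),(102,3.5),(107,2)): circ(617.9,-4.4,r,z,(0,0,255))
M=wpose(s); 
for x in(-20.7,1.3,52.3,74.3):
    P=(M@np.array([x,.75,-30.6,1]))[:3]; circ(P[0],P[1],8,P[2],(0,200,0)); print(P)
cv2.imwrite("pics/w13o.png",im)
E
```

```text
[618.47185094  -4.66506575 145.76482969]
[618.53819155  -4.66862088 123.76493   ]
[618.69198116  -4.67686233  72.76516254]
[618.75832177  -4.68041747  50.76526285]
```

View pics/w13o.png

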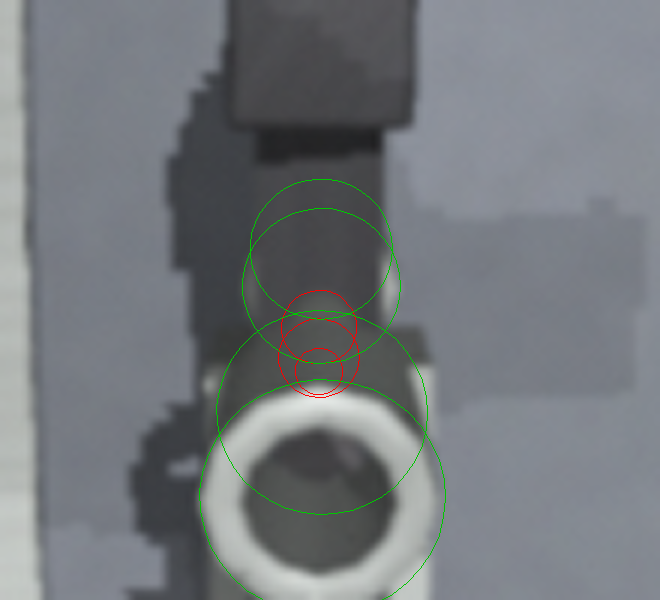

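Call:
arm_command(rows=[{"dx": 0.001, "dy": 0.0, "dz": 0.0006, "wx": 0.0, "wy": -0.1, "wz": 0.0, "gripper": 1.0}, {"dx": 0.003, "dy": 0.0, "dz": 0.0006, "wx": 0.0, "wy": -0.1, "wz": 0.0, "gripper": 1.0}, {"dx": 0.005, "dy": 0.0, "dz": 0.0006, "wx": 0.0, "wy": -0.1, "wz": 0.0, "gripper": 1.0}, {"dx": 0.008, "dy": 0.0, "dz": 0.0006, "wx": 0.0, "wy": -0.1, "wz": 0.0, "gripper": 1.0}, {"dx": 0.011, "dy": 0.0, "dz": 0.0006, "wx": 0.0, "wy": -0.1, "wz": 0.0, "gripper": 1.0}, {"dx": 0.013, "dy": 0.0, "dz": 0.0006, "wx": 0.0, "wy": -0.1, "wz": 0.0, "gripper": 1.0}, {"dx": 0.014, "dy": 0.0, "dz": 0.0006, "wx": 0.0, "wy": -0.1, "wz": 0.0, "gripper": 1.0}, {"dx": 0.014, "dy": 0.0, "dz": 0.0006, "wx": 0.0, "wy": -0.1, "wz": 0.0, "gripper": 1.0}])

```text
clock: 21.1
position: [587.5, -1.6, 110.8]
ee_rot: [0.707, -0.018, -0.706, -0.018]
contact_force: [0.0, 0.3, -3.6]
gripper_width: 7.3
```

```bash
python3 - <<'E'
from h import *
plan([587.4,-2.4,110],3.0915)
s=arm.read_state();d=get_image('wrist'); np.savez('w14.npz',s=np.array([s,d],dtype=object)); print(s['contact_force'],s['wrist_torque'],s['gripper_width'])
crop(d['img'],230,140,340,240,6,'w14c.png')
M=wpose(s)
for x in (1.3,74.3): print((M@np.array([x,.5,-30.6,1]))[:3])
E
```

```text
now [587.5  -1.6 110.8] psi 3.0917 t 21.1
d,w [0.0008 0.0008 0.0001] [ 0.01 -0.07  0.  ]
[ 0.03976565  0.27882162 -3.61979301] [ 0.04238601 -0.16569851 -0.04344523] 7.335445330072365
[618.08228409  -3.58352424 109.53902082]
[618.17023843  -3.58631868  36.53907386]
```

View pics/w14c.png

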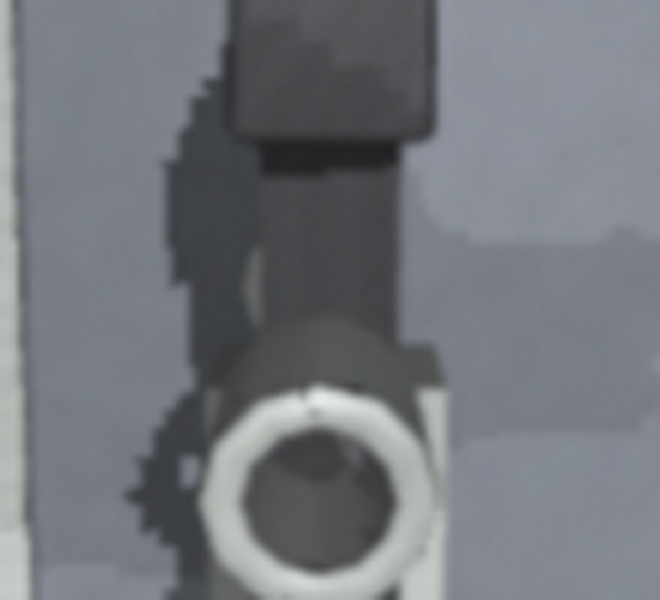

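Call:
arm_command(rows=[{"dx": 0.0, "dy": 0.0009, "dz": 0.0001, "wx": 0.0, "wy": 0.0, "wz": 0.0, "gripper": 1.0}, {"dx": 0.0, "dy": 0.0009, "dz": 0.0001, "wx": 0.0, "wy": 0.0, "wz": 0.0, "gripper": 1.0}, {"dx": 0.0, "dy": 0.0009, "dz": 0.0001, "wx": 0.0, "wy": 0.0, "wz": 0.0, "gripper": 1.0}, {"dx": 0.001, "dy": 0.0009, "dz": 0.0001, "wx": 0.0, "wy": 0.0, "wz": 0.0, "gripper": 1.0}, {"dx": 0.002, "dy": 0.0009, "dz": 0.0001, "wx": 0.0, "wy": 0.0, "wz": 0.0, "gripper": 1.0}, {"dx": 0.003, "dy": 0.0009, "dz": 0.0001, "wx": 0.0, "wy": 0.0, "wz": 0.0, "gripper": 1.0}, {"dx": 0.004, "dy": 0.0009, "dz": 0.0001, "wx": 0.0, "wy": 0.0, "wz": 0.0, "gripper": 1.0}, {"dx": 0.0045, "dy": 0.0009, "dz": 0.0001, "wx": 0.0, "wy": 0.0, "wz": 0.0, "gripper": 1.0}])

```text
clock: 21.95
position: [587.4, -2.5, 106.3]
ee_rot: [0.707, -0.018, -0.706, -0.018]
contact_force: [-1.7, 0.6, -2.4]
gripper_width: 7.2
```

```bash
python3 - <<'E'
from h import *
plan([587.4,-2.4,105],3.0915)
s=arm.read_state();d=get_image('wrist'); np.savez('w15.npz',s=np.array([s,d],dtype=object)); print(s['contact_force'],s['wrist_torque'],s['gripper_width'])
crop(d['img'],230,140,340,240,6,'w15c.png')
M=wpose(s)
for x in (1.3,74.3): print((M@np.array([x,.5,-30.6,1]))[:3])
E
```

```text
now [587.4  -2.5 106.3] psi 3.0917 t 21.95
d,w [ 0.0013 -0.0001  0.0001] [ 0.01 -0.08  0.  ]
[-1.69532075  0.6159947  -2.40935283] [ 0.0256828  -0.12821292 -0.03506118] 7.236814356791854
[617.98867557  -4.49280318 105.04446772]
[618.08473678  -4.49472635  32.04453095]
```

View pics/w15c.png

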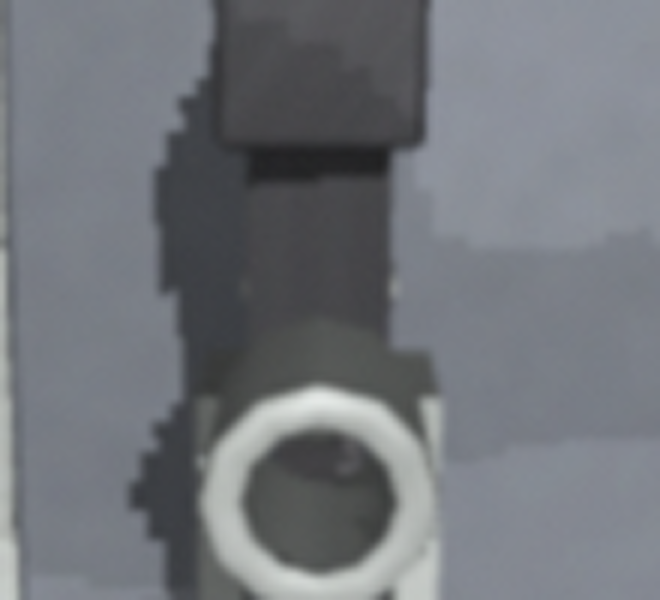

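Call:
arm_command(rows=[{"dx": 0.001, "dy": 0.0, "dz": 0.0, "wx": 0.0, "wy": 0.0, "wz": 0.0, "gripper": 1.0}, {"dx": 0.002, "dy": 0.0, "dz": 0.0, "wx": 0.0, "wy": 0.0, "wz": 0.0, "gripper": 1.0}, {"dx": 0.003, "dy": 0.0, "dz": 0.0, "wx": 0.0, "wy": 0.0, "wz": 0.0, "gripper": 1.0}, {"dx": 0.004, "dy": 0.0, "dz": 0.0, "wx": 0.0, "wy": 0.0, "wz": 0.0, "gripper": 1.0}, {"dx": 0.005, "dy": 0.0, "dz": 0.0, "wx": 0.0, "wy": 0.0, "wz": 0.0, "gripper": 1.0}, {"dx": 0.006, "dy": 0.0, "dz": 0.0, "wx": 0.0, "wy": 0.0, "wz": 0.0, "gripper": 1.0}, {"dx": 0.007, "dy": 0.0, "dz": 0.0, "wx": 0.0, "wy": 0.0, "wz": 0.0, "gripper": 1.0}, {"dx": 0.007, "dy": 0.0, "dz": 0.0, "wx": 0.0, "wy": 0.0, "wz": 0.0, "gripper": 1.0}])

```text
clock: 22.8
position: [587.3, -2.5, 99.1]
ee_rot: [0.707, -0.018, -0.707, -0.018]
contact_force: [-0.2, -0.4, -3.0]
gripper_width: 6.9
```

```bash
python3 - <<'E'
from h import *
plan([587.4,-2.4,90.3],3.0915)
s=arm.read_state();d=get_image('wrist'); print(s['contact_force'],s['wrist_torque'],s['gripper_width'])
crop(d['img'],230,140,340,240,6,'w16c.png')
E
```

```text
now [587.3  -2.5  99.1] psi 3.0917 t 22.8
d,w [ 0.0088 -0.0001 -0.0001] [ 0.01 -0.05 -0.  ]
[-0.22591092 -0.41096856 -3.00313879] [ 0.0079058  -0.13687499  0.00189302] 6.943611945255758
```

View pics/w16c.png

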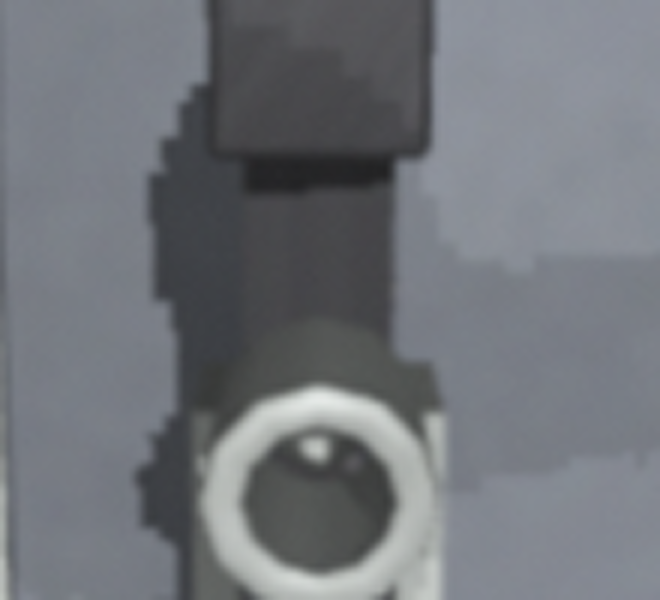

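The pintle tip now shows inside the bore at (315,447), with no contact force. I'll keep lowering.

Call:
arm_command(rows=[{"dx": 0.0012, "dy": 0.0, "dz": 0.0, "wx": 0.0, "wy": 0.0, "wz": 0.0, "gripper": 1.0}, {"dx": 0.0024, "dy": 0.0, "dz": 0.0, "wx": 0.0, "wy": 0.0, "wz": 0.0, "gripper": 1.0}, {"dx": 0.0036, "dy": 0.0, "dz": 0.0, "wx": 0.0, "wy": 0.0, "wz": 0.0, "gripper": 1.0}, {"dx": 0.0048, "dy": 0.0, "dz": 0.0, "wx": 0.0, "wy": 0.0, "wz": 0.0, "gripper": 1.0}, {"dx": 0.006, "dy": 0.0, "dz": 0.0, "wx": 0.0, "wy": 0.0, "wz": 0.0, "gripper": 1.0}, {"dx": 0.007, "dy": 0.0, "dz": 0.0, "wx": 0.0, "wy": 0.0, "wz": 0.0, "gripper": 1.0}, {"dx": 0.0075, "dy": 0.0, "dz": 0.0, "wx": 0.0, "wy": 0.0, "wz": 0.0, "gripper": 1.0}, {"dx": 0.0078, "dy": 0.0, "dz": 0.0, "wx": 0.0, "wy": 0.0, "wz": 0.0, "gripper": 1.0}])

```text
clock: 23.65
position: [587.4, -2.5, 91.3]
ee_rot: [0.707, -0.018, -0.707, -0.018]
contact_force: [-0.9, -0.5, -3.1]
gripper_width: 7.4
```

```bash
python3 - <<'E'
from h import *
plan([587.4,-2.4,90.3],3.0915)
s=arm.read_state(); print(s['contact_force'],s['wrist_torque'],s['gripper_width'])
E
```

```text
now [587.4  -2.5  91.3] psi 3.0917 t 23.65
d,w [ 0.001  -0.0001  0.    ] [ 0.01 -0.05 -0.01]
[-0.93197005 -0.47828995 -3.10081899] [-0.05794316 -0.16068636 -0.00125932] 7.3637163533333085
```

Call:
arm_command(rows=[{"dx": 0.0005, "dy": 0.0, "dz": 0.0, "wx": 0.0, "wy": 0.0, "wz": 0.0, "gripper": 1.0}, {"dx": 0.001, "dy": 0.0, "dz": 0.0, "wx": 0.0, "wy": 0.0, "wz": 0.0, "gripper": 1.0}, {"dx": 0.0015, "dy": 0.0, "dz": 0.0, "wx": 0.0, "wy": 0.0, "wz": 0.0, "gripper": 1.0}, {"dx": 0.002, "dy": 0.0, "dz": 0.0, "wx": 0.0, "wy": 0.0, "wz": 0.0, "gripper": 1.0}, {"dx": 0.0023, "dy": 0.0, "dz": 0.0, "wx": 0.0, "wy": 0.0, "wz": 0.0, "gripper": 1.0}, {"dx": 0.0023, "dy": 0.0, "dz": 0.0, "wx": 0.0, "wy": 0.0, "wz": 0.0, "gripper": 1.0}, {"dx": 0.0023, "dy": 0.0, "dz": 0.0, "wx": 0.0, "wy": 0.0, "wz": 0.0, "gripper": 1.0}, {"dx": 0.0023, "dy": 0.0, "dz": 0.0, "wx": 0.0, "wy": 0.0, "wz": 0.0, "gripper": 1.0}])

```text
clock: 24.45
position: [587.4, -2.5, 90.2]
ee_rot: [0.707, -0.018, -0.706, -0.017]
contact_force: [-3.9, 0.9, 4.4]
gripper_width: 7.1
```

```bash
python3 - <<'E'
from h import *
plan([587.4,-2.4,90.3],3.0915)
s=arm.read_state();d=get_image('wrist'); print(s['contact_force'],s['wrist_torque'],s['gripper_width'])
crop(d['img'],230,140,340,240,6,'w17c.png')
E
```

```text
now [587.4  -2.5  90.2] psi 3.0921 t 24.45
d,w [-0.0002 -0.0001  0.    ] [ 0.03 -0.09 -0.01]
[-3.8883632   0.86353465  4.41517877] [0.13865986 0.77445474 0.00874939] 7.062209863168601
```

View pics/w17c.png

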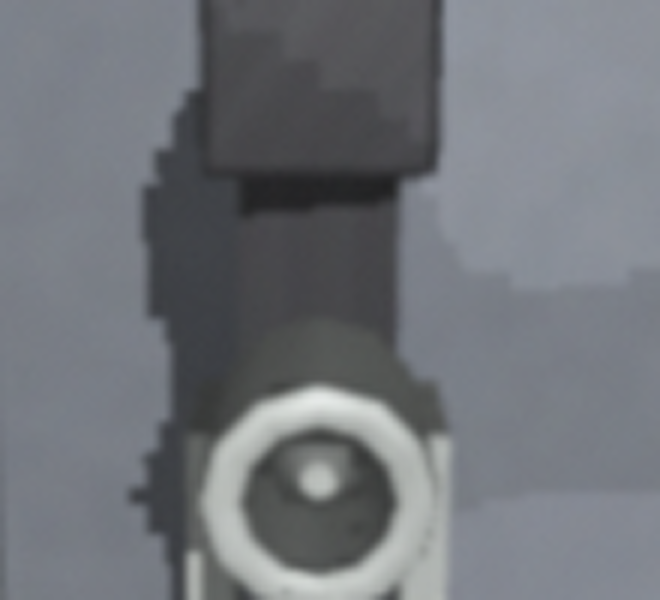

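Call:
arm_command(rows=[{"dx": -0.0005, "dy": 0.0, "dz": 0.0, "wx": 0.0, "wy": 0.0, "wz": 0.0, "gripper": 0.8}, {"dx": -0.0005, "dy": 0.0, "dz": 0.0, "wx": 0.0, "wy": 0.0, "wz": 0.0, "gripper": 0.5}, {"dx": -0.0005, "dy": 0.0, "dz": 0.0, "wx": 0.0, "wy": 0.0, "wz": 0.0, "gripper": 0.2}, {"dx": -0.0005, "dy": 0.0, "dz": 0.0, "wx": 0.0, "wy": 0.0, "wz": 0.0, "gripper": 0.0}, {"dx": -0.0005, "dy": 0.0, "dz": 0.0, "wx": 0.0, "wy": 0.0, "wz": 0.0, "gripper": 0.0}, {"dx": -0.0005, "dy": 0.0, "dz": 0.0, "wx": 0.0, "wy": 0.0, "wz": 0.0, "gripper": 0.0}, {"dx": -0.0005, "dy": 0.0, "dz": 0.0, "wx": 0.0, "wy": 0.0, "wz": 0.0, "gripper": 0.0}, {"dx": -0.0005, "dy": 0.0, "dz": 0.0, "wx": 0.0, "wy": 0.0, "wz": 0.0, "gripper": 0.0}])

```text
clock: 25.3
position: [587.4, -2.5, 90.6]
ee_rot: [0.707, -0.018, -0.706, -0.017]
contact_force: [-0.0, 0.6, 0.4]
gripper_width: 42.4
```

```bash
python3 - <<'E'
from h import *
plan([587.4,-2.4,90.3],3.0915)
s=arm.read_state();d=get_image('wrist'); print(s['contact_force'],s['wrist_torque'],s['gripper_width'])
crop(d['img'],0,0,560,420,1.4,'w18.png')
E
```

```text
now [587.4  -2.5  90.6] psi 3.0921 t 25.3
d,w [ 0.0003 -0.0001  0.    ] [ 0.03 -0.09 -0.01]
[-0.02277954  0.62535807  0.375054  ] [ 0.01068551  0.02027585 -0.03546956] 42.43477585383971
```

View pics/w18.png

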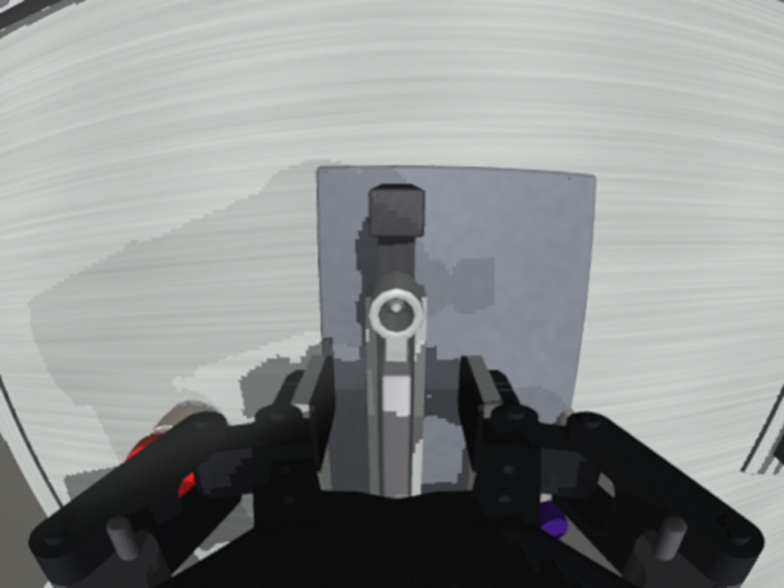

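The door is seated between sill and rib and the fingers are clear. I'll retract straight up.

Call:
arm_command(rows=[{"dx": -0.01, "dy": 0.0, "dz": 0.0, "wx": 0.0, "wy": 0.0, "wz": 0.0, "gripper": 0.0}, {"dx": -0.03, "dy": 0.0, "dz": 0.0, "wx": 0.0, "wy": 0.0, "wz": 0.0, "gripper": 0.0}, {"dx": -0.055, "dy": 0.0, "dz": 0.0, "wx": 0.0, "wy": 0.0, "wz": 0.0, "gripper": 0.0}, {"dx": -0.085, "dy": 0.0, "dz": 0.0, "wx": 0.0, "wy": 0.0, "wz": 0.0, "gripper": 0.0}, {"dx": -0.115, "dy": 0.0, "dz": 0.0, "wx": 0.0, "wy": 0.0, "wz": 0.0, "gripper": 0.0}, {"dx": -0.145, "dy": 0.0, "dz": 0.0, "wx": 0.0, "wy": 0.0, "wz": 0.0, "gripper": 0.0}, {"dx": -0.17, "dy": 0.0, "dz": 0.0, "wx": 0.0, "wy": 0.0, "wz": 0.0, "gripper": 0.0}, {"dx": -0.18, "dy": 0.0, "dz": 0.0, "wx": 0.0, "wy": 0.0, "wz": 0.0, "gripper": 0.0}])

```text
clock: 26.15
position: [588.3, -2.4, 274.6]
ee_rot: [0.71, -0.017, -0.704, -0.018]
contact_force: [0.5, 0.0, -0.3]
gripper_width: 42.6
```

```bash
python3 - <<'E'
from bay import *
s=arm.read_state();d=get_image('wrist'); np.savez('w19.npz',s=np.array([s,d],dtype=object)); print(s['clock'],s['position'],s['contact_force'])
im=cv2.resize(d['img'][:,:,::-1],None,fx=1.4,fy=1.4)
cv2.imwrite('pics/w19.png',im)
# predicted home tube positions
b=(536.4,-30.4,0);y=3.0915
for n,P in(("upper rim",(-80,-30,111)),("lower rim",(-80,-30,38)),("free top",(80,-30,121)),("edge",(-66,-30,121))): print(n,(wproj(d,s,frame(b,y,[P]))*1.4).round())
crop(d['img'],230,140,340,240,6,'w19c.png')
d=get_image('scene'); crop(d['img'],180,110,330,260,4,'s19.png')
d=get_image('top'); crop(d['img'],160,160,440,290,2.8,'t19.png')
E
```

```text
26.15 [588.2527735   -2.43214572 274.59682265] [ 0.4920119   0.00676163 -0.31309903]
upper rim [[396. 234.]]
lower rim [[396. 224.]]
free top [[396. 447.]]
edge [[396. 257.]]
```

View pics/w19.png

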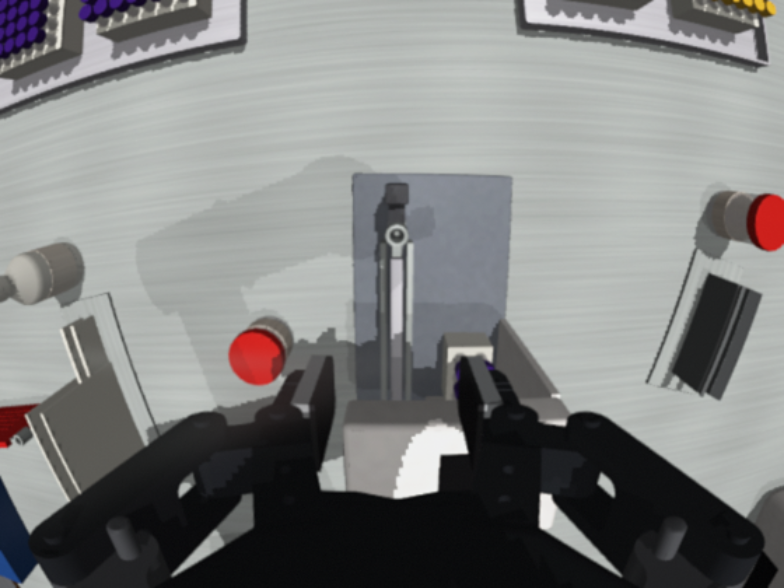

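View pics/s19.png

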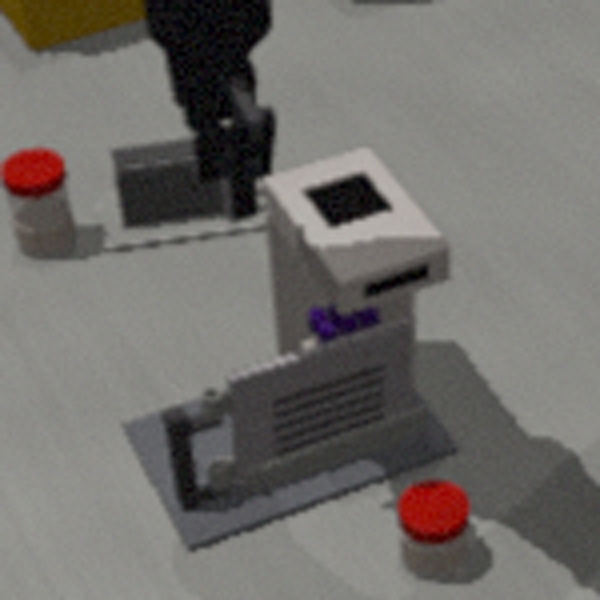

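View pics/t19.png

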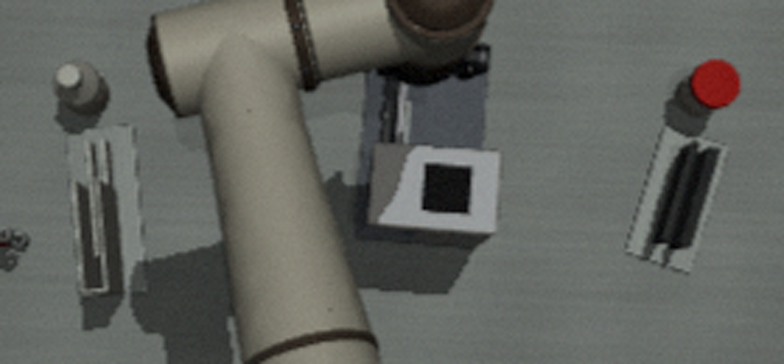

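The upper rim is at (397,236) against a predicted (396,234). The door lies parallel between sill and rib with its free end under the hood, and the cups, bottle and rack are where they were. I'll hand in.

```bash
python3 -c "
from bench import arm
print(arm.read_state()['joint_vel'].round(3)); print(arm.job_done())"
```

```text
[ 0.     0.025 -0.04  -0.009  0.003 -0.001]
the job is handed in; nothing more can be done
None
```

I hung the aluminium door on the bay and handed the job in at about 26 s of the 70 s allowed; the hand-in gave no verdict.

**What I did:** I lifted the door from the sleeve and lowered it into the slotted stand. There I let it go (it stood with no visible lean), then gripped it again about 50 mm to the hinge side of its centre. After turning it round I lowered it in front of the hood, brought it in underneath, and let it down slowly onto both pintles. No drop or hard contact was felt. I released it and retracted straight up.

**Last checks:**
- **Seating:** The door touched down with the tool at 90.2 mm, against 90.3 mm expected. The brackets pushed back with about 7.6 N, and the upper pintle showed inside its tube.
- **Position:** The upper hinge tube appeared at pixel (397, 236), against a predicted (396, 234). The door lay parallel between the sill and the rib, with its free end under the hood.
- **Clearance:** After retracting, the force reading was near zero. The rack, bottle and both cups looked unmoved in the images; I compared them by eye and did not re-measure them.

**What didn't go cleanly:** The arm drifted about 0.8 mm sideways just before the pins entered. I saw it in the wrist camera and corrected it. I never saw the lower pintle inside its tube directly; I inferred it went in from the free descent and the seating height.

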